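# Seat a terminal block on its parallels in a bench vise

## Robot

A 6-joint arm with a two-finger parallel gripper is mounted at the origin on the work surface. World frame = base frame: x ahead of the robot, y to its left, z up, the work surface at z = 0. Lengths are in m, angles in rad, forces in N, time in s.
With the tool pointing down it reaches from about 0.4 to 0.825 m from the base axis. Payload 7 kg.
Tool frame: the origin (TCP) lies at the centre of the arm's flange, where the gripper is bolted on; the fingertips stand 178 mm ahead of it and the grasp point (between the pads) lies 159 mm ahead of it; x points along the fingers, z is the direction in which the jaws open and shut, and the axes are right-handed (so a half turn about x gives the same grasp; the last joint's range is limited). The gripper opens to 88 mm and grips with 3 to 60 N. Pads are 19 mm wide; open, the fingers measure 130 mm over their backs; the gripper's body (78 mm by 193 mm) begins 47 mm behind the grasp point.
Start: joints at [1.411, 0.359, 0.012, 0, -1.224, -0.288], TCP at [0.292, 0.608, 0.405] pointing down, gripper open.
Joint ranges: [-3.07, 3.07], [-1.43, 2.12], [-1.02, 1.25], [-3.03, 1.67], [-3.05, -0], [-3.03, 3.03]. Speed limits (rad/s): [2.39, 2.39, 3.01, 3.14, 3.14, 3.14].

## Interface

Orientations are given as [roll, pitch, yaw] about the fixed x, y, z axes, in that order (R = Rz(yaw) Ry(pitch) Rx(roll)).
In Python, from station import telemetry, optics, job_done, finder gives the robot as it stands.
- The arm moves only by the tool play_rows, never from a script. Its argument "steps" is a list of rows, each an object of numbers: "gripper": the opening, from 0 (shut) to 1 (fully open); "tx", "ty", "tz": the shift along the tool's x, y, z in units of 25 mm (1.0 is 25 mm); "ax", "ay", "az": the turn, a rotation vector about the tool's x, y, z in units of 6 degrees (1.0 is 6 degrees). In form: [{"gripper": .., "tx": .., "ty": .., "tz": .., "ax": .., "ay": .., "az": ..}, ...]. A call has 1 to 20 rows; each row shifts and turns the commanded pose from where the row before left it, along the tool's axes as they then stand; what a row does not reach is not made up. A row lasts 1/12 s, in which the tool goes at most 41.7 mm and 7.16 degrees, less where a joint would pass 70% of its speed; a pose out of reach is approached as far as the arm can. A call is refused whole if a number of a shift passes 1 or a number of a turn 1, either way. A call with a gripper value outside its range is refused whole. The fingers move at their own pace and stop on an object; "newtons" is the grip in N (left out, the last holds). Time passes only in rows, so rows that do not move let the fingers close. It gives the time, the measured TCP pose, the force and the opening at its end, in the units of the state.
- telemetry.get_state(): the state, without advancing time (a new reading comes with each control period).
- optics.grab_frame(name): name is "scene" or "top" or "wrist"; returns the picture (480x640x3 uint8, red, green, blue); there is no depth.
- optics.calibration(name): a dict with "fx", "fy", "cx", "cy" (pixels), "k1" (the pictures are not rectified: a ray, as slopes to the right and down, at radius r is drawn at 1 + k1 r^2 times it, then the intrinsics apply), "T" (4x4, takes a point from camera to world coordinates); the wrist camera has in their place "mount" (4x4, takes a point from camera to tool coordinates, whose origin is the TCP and whose axes are the tool frame's). Camera axes: x right, y down, z forward; pixel columns grow to the right and rows downward; lengths in m; the calibration is good to about 2 mm. A picture is of the moment at which its call begins: read the wrist's pose just before it. calibration takes no time and is no camera call.
- job_done(): hands the job in, once; it reports no verdict.
Trained networks look in the newest picture that a camera, given by its name, has taken for a name from the list of things; names that differ only in an ending like _2 or _b are one class to them, and where a whole thing is asked for, a point or a joint stands for the part that bears it (a point fixed in the world has none). Each returns a list of dicts, best first, with "confidence" (0 to 1); they miss things now and then, are a little off and sometimes report something else, mostly with a low value. They report only what shows in the picture. A call takes as long as a camera call. They do not tell look-alikes from the thing itself.
- finder.look_for(query, camera): "extent" ([left, top, right, bottom] in pixels, round what is visible of it).
- finder.silhouettes(query, camera): "pixels" (480x640 bool, what is visible of it) and "extent" ([left, top, right, bottom] in pixels, round what is visible of it).
- finder.pinpoint(query, camera): "location" ([row, column] in pixels: a listed point, or the origin of a listed thing).
The state is a dict: "t": time; "q": joint angles; "qd": joint speeds; "joint_efforts": joint torques, N m; "eef_pos": TCP position; "ee_rot": TCP orientation; "force": force on the tool from outside, world axes, zero at the start; "moment": the same for the moment, N m; "width": finger opening in m.
Only numpy, scipy, OpenCV 4.12 (cv2) and the standard library are available. Lean on these libraries where they do the work, as an engineer would, in place of code of your own. Each camera call takes 0.05 s, during which the arm holds its last target.

## Task

The black terminal block in the blue vise has ridden up off its two steel parallels and the red-ended parallel has crept out: with the fingertips, first push it back in until its ends are even with the plain one's. Then tap or press the block down on its two grey end pads, never on the brass terminals and never hard enough to crack the moulding (25 N is plenty), until it sits level and tight on both parallels and stays so with the hand off. Finally lean a fingertip on the red end for a moment, firmly but not roughly, to prove that this parallel no longer slides, and leave everything so, the other things on the bench undisturbed.

Things in the scene. Friction and masses are not known exactly. Their poses are not given: they have to be found in the camera images.
- vise: small blue bench vise, fixed. Origin: centre of its foot, on the bench; x along the jaws, y across them, z up. Bed 80 mm wide (x), its top 40 mm above the bench. Jaws 80 mm wide (x), 28 thick, tops at 82 mm; the gap spans y = -25.5 to 25.5 mm, open at both ends (-x is towards the robot). Screw and handle at -y, out to y = -129 mm, 30 mm high. Foot 110 mm (x), 12 mm high
- block: black moulded terminal block in the jaws, 90 (x) x 50 (y) x 30 (z) mm; origin: centre of its underside, axes as the vise's. It slides up and down and rocks about y, stiffly and with no spring: it gives under 7 to 12 N at a pad. Starts 4 to 9 mm too high at its middle, tilted up to 0.05 rad. Home: level, underside 65 mm above the bench, on the parallels. Its lowest 6 mm is a firm rubber sole (1 mm per 25 N)
- pad_near (a point): to press here: centre of the grey flat pad, 20 (x) x 44 (y) mm, on the block's top at its -x end, 34 mm from the middle, 30 mm above the underside. Once the block meets the parallels the force rises steeply; pressing each pad in turn to about 20 N, twice, wedges it tight, and it keeps pressing on the parallels when let go. Over 28 N cracks it
- pad_far (a point): to press here: the same pad at the block's +x end
- terminals: four brass terminals in the middle of the block's top, 38 (x) x 46 (y) mm, standing 10 mm above the pads; origin: centre of their underside, on the block's top face. Not to be pressed
- parallel_red: ground steel parallel with a red end, 110 (x) x 8 (y) x 25 (z) mm, 0.17 kg, standing on the vise bed beside either jaw, running under the block. Origin: centre of its underside, x along it as the vise's. Starts crept out 16 to 26 mm towards -x; with the block up it slides under about 1 N. Evened, it sticks out 15 mm past the jaws and 10 mm past the block at each end. Never over 16 N on it
- red_end (a point): centre of that parallel's red-painted (14 mm long) -x end face, 12.5 mm above the vise bed; push here along the parallel. For the last check lean on it with about 4 N: a tight parallel holds that, a loose one slides under 1 to 2 N
- parallel_plain: the plain steel parallel of the same size, standing beside the other jaw, centred in the vise to 2 mm
- spare: a spare ground steel parallel, 110 x 8 x 25 mm, with a yellow painted end, standing on the bench (right of the vise); bystander. Origin: middle of its underside
- cleaner: red spray can, 58 mm across, 190 mm tall, standing on the left; bystander. Origin: middle of its underside
- spool: aluminium solder spool, 54 mm across, 42 mm tall; bystander. Origin: middle of its underside
- flux: red round jar, 52 mm across, 58 mm tall; bystander. Origin: middle of its underside
- pliers: pliers with one orange and one blue handle, about 150 x 62 mm, lying flat; bystander. Origin: near its middle
- brush: small bench brush lying flat; bystander. Origin: near its middle
- meter: loose green meter circuit board, 120 x 90 mm, 22 mm tall, with grey display and brass terminals; bystander. Origin: middle of its underside
Mind the look-alikes: they are no part of the job. Leave any orange look-alike of the vise alone.

How it is judged:
On the way, in this order (a step that is already met when the one before it is completed fails the run):
1. the red-ended parallel is pushed back in, its ends even with the plain one's (within 5 mm), while the block is still up off it (x of parallel_red in the frame of parallel_plain between -0.005 and 0.005 m and contact force between block and parallel_red below 0.5 N), for 0.2 s.
2. the block is tapped down tight and level on both parallels and stays so with the hand off it (contact force between block and parallel_red above 2.5 N and contact force between block and parallel_plain above 2.5 N and z of block in the frame of vise below 0.066 m and angle between the z axis of block and the z axis of vise, either way round below 0.02 rad and x of parallel_red in the frame of parallel_plain between -0.005 and 0.005 m and contact force between block and the arm below 0.2 N and contact force between block and the fingers below 0.2 N), for 0.3 s.
3. the fingers prod the red-ended parallel with more than 2.5 N, for a moment, and it stays put, still tight under the block (contact force between each of block, the fingers and parallel_red above 2.5 N and contact force between block and parallel_plain above 2.5 N and z of block in the frame of vise below 0.066 m and angle between the z axis of block and the z axis of vise, either way round below 0.02 rad and x of parallel_red in the frame of parallel_plain between -0.005 and 0.005 m), for 0.05 s.
At the end, for the whole second after the job is handed in: The block is level (within 0.02 rad) and at home height on the parallels (within 1 mm), pressing on each of the two parallels with more than 2.5 N; both parallels stand on the vise bed, at rest, ends even within 5 mm and centred in the vise within 9 mm (contact force between block and parallel_red above 2.5 N and contact force between block and parallel_plain above 2.5 N and z of block in the frame of vise below 0.066 m and angle between the z axis of block and the z axis of vise, either way round below 0.02 rad and x of parallel_red in the frame of parallel_plain between -0.005 and 0.005 m and z of parallel_red in the frame of vise between 0.037 and 0.043 m and z of parallel_plain in the frame of vise between 0.037 and 0.043 m and x of parallel_red in the frame of vise between -0.009 and 0.009 m and x of parallel_plain in the frame of vise between -0.009 and 0.009 m and linear speed of each of parallel_red, parallel_plain, block below 0.01 m/s); the robot touches nothing.
It fails at once if the terminal block is pressed with more than 28 N (contact force between block and the arm above 28 N or contact force between block and the fingers above 28 N).
It fails at once if the brass terminals are pressed (over 1 N) (contact force between terminals and the arm above 1 N or contact force between terminals and the fingers above 1 N).
It fails at once if a parallel is pushed with more than 16 N (contact force between any of parallel_red, parallel_plain and the fingers above 16 N).
It fails at once if a bystander is moved by more than 15 mm (distance of any of spare, cleaner, spool, flux, pliers, brush, meter from where it was at the start of the episode above 0.015 m).
It also fails if it takes over 67 s, if anything falls off the work surface, if the arm or the gripper's body presses on something with over 40 N, if the wrist force passes 120 N, or if a joint passes its speed limit or range.

## Working session

There is one attempt and no reset: what is moved stays moved. The work goes in short steps, Python scripts to look and compute and a tool call to move; the robot and the scene stay as the last step left them, time stands still between calls to the robot, and variables do not carry over. Pictures are saved under pics/ and viewed, and the job is handed in when it is done.

Besides the shell and the picture viewer there is one more tool, called as name(argument=value, ...) on one line, values as JSON. play_rows: Moves the arm, as the interface text tells. Its arguments: {"type":"object","properties":{"steps":{"type":"array"},"newtons":{"type":"number"}},"required":["steps"]}

```bash
mkdir -p pics; ls; python3 - <<'E'
from station import telemetry, optics, finder
import cv2, json
s=telemetry.get_state(); print(s)
for n in ("scene","top"):
    im=optics.grab_frame(n); cv2.imwrite(f"pics/{n}0.png",im[:,:,::-1]); c=optics.calibration(n); print(n,c)
print(optics.calibration("wrist"))
E
```

```text
pics
{'t': 0.0, 'q': array([ 1.41108822e+00,  3.59376702e-01,  1.10464441e-02, -3.43451748e-04,
       -1.22409617e+00, -2.88126795e-01]), 'qd': array([ 0.00082889,  0.00076222, -0.00059829,  0.0006191 ,  0.00083504,
       -0.00193685]), 'joint_efforts': array([-1.11808067e-04, -5.82728577e+01,  2.93045461e+01,  6.99710771e+00,
        6.76569500e-03, -1.66954387e-04]), 'eef_pos': array([0.29218567, 0.6082614 , 0.40372483]), 'ee_rot': array([ 0.09261854,  1.56913455, -1.92612966]), 'force': array([-1.16894908,  0.27244952, -0.06053967]), 'moment': array([ 0.00365562,  0.0323845 , -0.00090926]), 'width': 0.08767615067973121}
scene {'fx': 549.1650393887976, 'fy': 549.1650393887976, 'cx': 313.44591749137163, 'cy': 229.21543409621918, 'k1': -0.08879601307124896, 'T': array([[ 0.8312148 ,  0.3890486 , -0.39714372,  0.94327269],
       [ 0.55556557, -0.55466243,  0.61943239, -0.75419172],
       [ 0.0207086 , -0.73552075, -0.67718564,  0.89753513],
       [ 0.        ,  0.        ,  0.        ,  1.        ]])}
top {'fx': 468.5795817244191, 'fy': 468.5795817244191, 'cx': 318.2950893113808,
[... 181 characters left out ...]
e-02, -3.72548737e-03,
        -2.42743744e-02],
       [ 7.45820269e-04, -1.50713328e-01, -9.88577228e-01,
         1.35005334e+00],
       [ 0.00000000e+00,  0.00000000e+00,  0.00000000e+00,
         1.00000000e+00]])}
{'fx': 357.421051319925, 'fy': 357.421051319925, 'cx': 318.91956631255863, 'cy': 239.58138123679592, 'k1': 0.005493810800477875, 'mount': array([[-4.55037507e-04, -2.97083981e-01,  9.54851246e-01,
         2.07860623e-02],
       [-2.34074824e-05, -9.54851341e-01, -2.97084021e-01,
         8.12533109e-02],
       [ 9.99999896e-01, -1.57535036e-04,  4.27539185e-04,
        -8.36099325e-04],
       [ 0.00000000e+00,  0.00000000e+00,  0.00000000e+00,
         1.00000000e+00]])}
```

View pics/scene0.png

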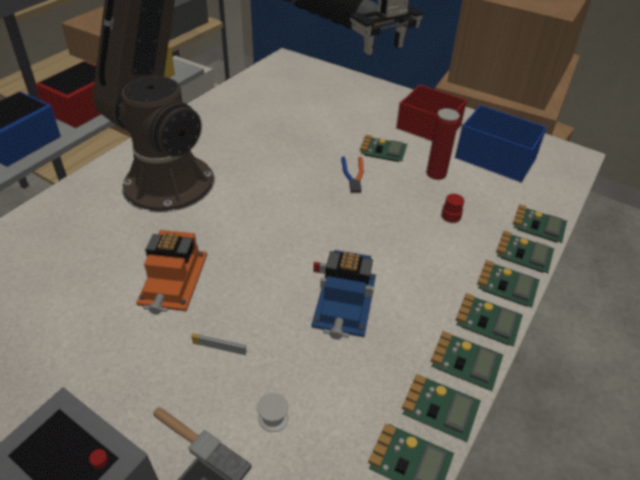

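View pics/top0.png

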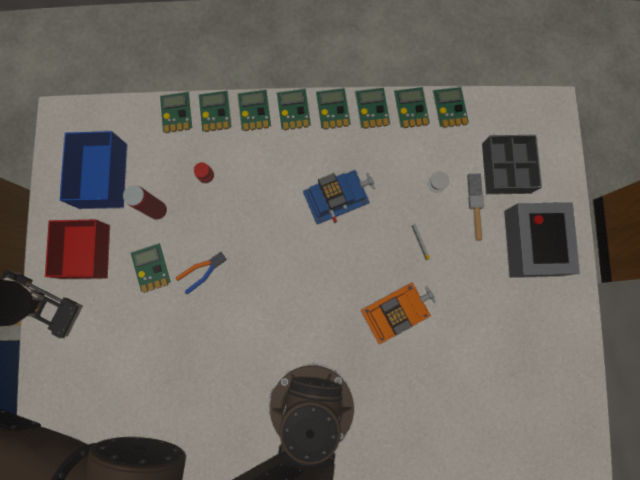

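```bash
cat > h.py <<'E'
import numpy as np, cv2
from station import telemetry, optics, finder
from scipy.spatial.transform import Rotation as R
def camT(n,s=None):
    c=optics.calibration(n)
    if n!='wrist': return c,c['T']
    s=s or telemetry.get_state()
    T=np.eye(4); T[:3,:3]=R.from_euler('xyz',s['ee_rot']).as_matrix(); T[:3,3]=s['eef_pos']
    return c,T@c['mount']
def undist(c,uv):
    d=(np.atleast_2d(uv).astype(float)-[c['cx'],c['cy']])/[c['fx'],c['fy']]
    p=d.copy()
    for _ in range(20): p=d/(1+c['k1']*(p**2).sum(1,keepdims=True))
    return p
def ray(n,uv,s=None):
    c,T=camT(n,s); p=undist(c,uv); d=np.c_[p,np.ones(len(p))]@T[:3,:3].T
    return T[:3,3],d
def onz(n,uv,z,s=None):
    o,d=ray(n,uv,s); return o+d*((z-o[2])/d[:,2])[:,None]
def proj(n,P,s=None):
    c,T=camT(n,s); P=np.atleast_2d(P); q=(P-T[:3,3])@T[:3,:3]
    p=q[:,:2]/q[:,2:]; p=p*(1+c['k1']*(p**2).sum(1,keepdims=True))
    return p*[c['fx'],c['fy']]+[c['cx'],c['cy']]
def tri(obs):
    A=np.zeros((3,3));b=np.zeros(3)
    for n,uv,s in obs:
        o,d=ray(n,uv,s); d=d[0]/np.linalg.norm(d[0]); M=np.eye(3)-np.outer(d,d); A+=M;b+=M@o
    return np.linalg.solve(A,b)
def crop(n,im,u0,v0,u1,v1,k,f):
    cv2.imwrite(f,cv2.resize(im[v0:v1,u0:u1,::-1],None,fx=k,fy=k,interpolation=cv2.INTER_CUBIC))
E
python3 - <<'E'
from h import *
for n in ("scene","top"):
    im=optics.grab_frame(n)
    if n=='scene': crop(n,im,300,235,390,345,6,'pics/s_c.png')
    else: crop(n,im,295,160,385,232,8,'pics/t_c.png')
    for q in ("vise","block","pad_near","pad_far","terminals","parallel_red","red_end","parallel_plain"):
        for r in finder.pinpoint(q,n)[:3]:
            v,u=r['location']; print(n,q,round(r['confidence'],2),round(u,1),round(v,1), onz(n,[u,v],{'vise':0,'red_end':.0525,'parallel_red':.04,'parallel_plain':.04,'block':.07}.get(q,.1))[0].round(4))
E
```

```text
scene vise 0.97 175.5 275.6 [ 0.2515 -0.2339  0.    ]
scene vise 0.78 350.1 295.7 [ 0.5979 -0.0628  0.    ]
scene block 0.73 350.5 264.0 [ 0.5809 -0.0419  0.07  ]
scene block 0.67 346.2 274.4 [ 0.5888 -0.0723  0.07  ]
scene block 0.59 171.9 249.6 [ 0.2461 -0.2243  0.07  ]
scene pad_near 0.59 153.4 241.7 [ 0.2229 -0.2489  0.1   ]
scene pad_near 0.58 332.6 257.1 [ 0.554  -0.0719  0.1   ]
scene pad_far 0.97 188.1 246.1 [ 0.2916 -0.2167  0.1   ]
scene pad_far 0.94 365.0 264.8 [ 0.6192 -0.053   0.1   ]
scene terminals 0.87 167.8 245.6 [ 0.256  -0.2399  0.1   ]
scene terminals 0.68 349.8 263.8 [ 0.5926 -0.0681  0.1   ]
scene terminals 0.44 196.1 448.3 [ 0.6018 -0.5323  0.1   ]
scene red_end 0.41 311.9 267.8 [ 0.5119 -0.0831  0.0525]
scene parallel_plain 0.19 346.6 294.7 [ 0.606  -0.0954  0.04  ]
top vise 0.9 392.4 314.6 [ 0.2527 -0.2364  0.    ]
top vise 0.62 337.3 199.8 [ 0.591  -0.0877  0.    ]
top block 0.96 394.4 314.2 [ 0.2547 -0.2309  0.07  ]
top block 0.6 331.1 192.9 [ 0.5946 -0.0676  0.07  ]
top pad_near 0.77 403.4 327.6 [ 0.2196 -0.2484  0.1   ]
top pad_near 0.56 335.0 199.1 [ 0.5695 -0.0768  0.1   ]
top pad_far 0.81 328.2 177.0 [ 0.6323 -0.0596  0.1   ]
top pad_far 0.76 388.0 302.9 [ 0.2852 -0.2102  0.1   ]
top terminals 0.63 396.6 315.4 [ 0.2519 -0.2318  0.1   ]
top parallel_red 0.63 327.5 206.7 [ 0.5619 -0.0573  0.04  ]
top red_end 0.39 335.6 222.6 [ 0.5129 -0.0787  0.0525]
top parallel_plain 0.69 207.3 174.9 [0.6635 0.2892 0.04  ]
```

```bash
python3 - <<'E'
import cv2,numpy as np
a=cv2.imread('pics/s_c.png');b=cv2.imread('pics/t_c.png');print(a.shape,b.shape)
E
```

```text
(660, 540, 3) (576, 720, 3)
```

View pics/s_c.png

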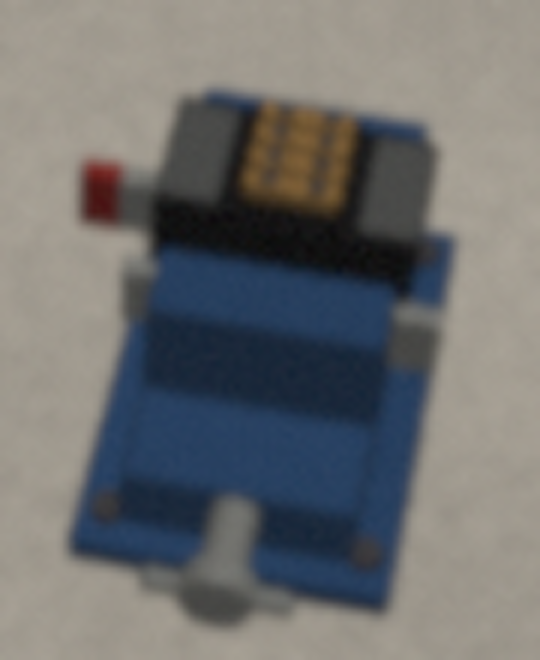

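View pics/t_c.png

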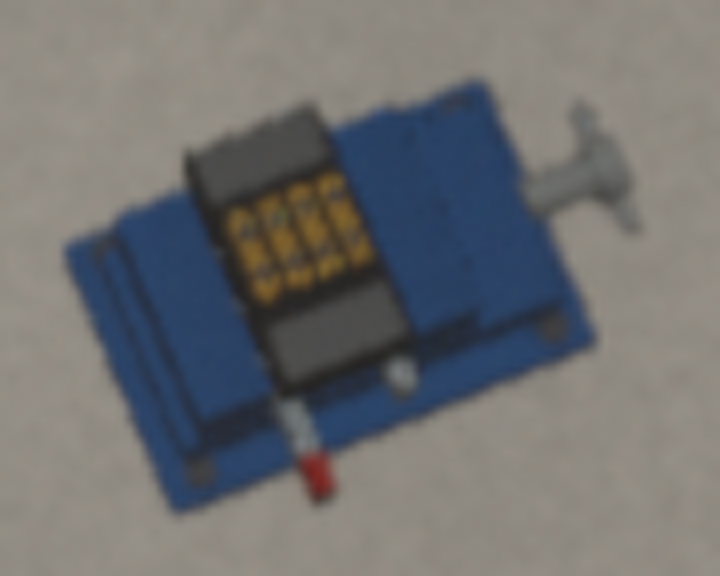

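```bash
cat >> h.py <<'E'
def desR(yaw,tilt=0.):
    # tool x down (tilt: fingers lean forward to vise +x), tool y = -vise x, tool z = vise y
    c,s=np.cos(yaw),np.sin(yaw); vx=np.array([c,s,0]);vy=np.array([-s,c,0]);z=np.array([0,0,1.])
    M=np.c_[-z,-vx,vy]
    return R.from_rotvec(-tilt*vy).as_matrix()@M   # tips swing to +vx
def plan(tip,yaw,tilt=0.,L=.178,s=None):
    s=s or telemetry.get_state(); Rc=R.from_euler('xyz',s['ee_rot']).as_matrix(); D=desR(yaw,tilt)
    tcp=np.array(tip)-L*D[:,0]
    d=Rc.T@(tcp-s['eef_pos']); w=R.from_matrix(Rc.T@D).as_rotvec()
    print('shift units(tool now)',(d/.025).round(2),'turn units',(np.degrees(w)/6).round(2),'tcp',tcp.round(4))
def tip(s=None,L=.178):
    s=s or telemetry.get_state(); return s['eef_pos']+L*R.from_euler('xyz',s['ee_rot']).as_matrix()[:,0]
E
python3 - <<'E'
from h import *
s=telemetry.get_state(); print(R.from_euler('xyz',s['ee_rot']).as_matrix().round(3)); print(tip())
# yaw from top crop
a=onz('top',[295+240/8,160+155/8],.1)[0]; 
print(onz('top',[[318.5,179.5],[334.,173.5],[329.8,208.5],[346,202.5]],.102).round(4))
plan([.59-.13*.94,-.066-.13*.34,.25],np.radians(20))
E
```

```text
[[-0.     0.901 -0.433]
 [ 0.    -0.433 -0.901]
 [-1.    -0.    -0.   ]]
[0.29227658 0.60841669 0.22667082]
[[ 0.6251 -0.0328  0.102 ]
 [ 0.6414 -0.0758  0.102 ]
 [ 0.5431 -0.0619  0.102 ]
 [ 0.5589 -0.1065  0.102 ]]
shift units(tool now) [-0.93 18.77 22.87] turn units [22.39  0.    0.  ] tcp [ 0.4678 -0.1102  0.428 ]
```

play_rows(steps=[{"gripper":0,"tx":-0.04,"ty":0.82,"tz":0.99},{"gripper":0,"tx":-0.04,"ty":0.82,"tz":0.99},{"gripper":0,"tx":-0.04,"ty":0.82,"tz":0.99},{"gripper":0,"tx":-0.04,"ty":0.82,"tz":0.99},{"gripper":0,"tx":-0.04,"ty":0.82,"tz":0.99},{"gripper":0,"tx":-0.04,"ty":0.82,"tz":0.99},{"gripper":0,"tx":-0.04,"ty":0.82,"tz":0.99},{"gripper":0,"tx":-0.04,"ty":0.82,"tz":0.99},{"gripper":0,"tx":-0.04,"ty":0.82,"tz":0.99},{"gripper":0,"tx":-0.04,"ty":0.82,"tz":0.99},{"gripper":0,"tx":-0.04,"ty":0.82,"tz":0.99},{"gripper":0,"tx":-0.04,"ty":0.82,"tz":0.99},{"gripper":0,"tx":-0.04,"ty":0.82,"tz":0.99},{"gripper":0,"tx":-0.04,"ty":0.82,"tz":0.99},{"gripper":0,"tx":-0.04,"ty":0.82,"tz":0.99},{"gripper":0,"tx":-0.04,"ty":0.82,"tz":0.99},{"gripper":0,"tx":-0.04,"ty":0.82,"tz":0.99},{"gripper":0,"tx":-0.04,"ty":0.82,"tz":0.99},{"gripper":0,"tx":-0.04,"ty":0.82,"tz":0.99},{"gripper":0,"tx":-0.04,"ty":0.82,"tz":0.99}])

```text
invalid input
```

play_rows(steps=[{"gripper":0,"ax":1},{"gripper":0,"ax":1},{"gripper":0,"ax":1},{"gripper":0,"ax":1},{"gripper":0,"ax":1},{"gripper":0,"ax":1},{"gripper":0,"ax":1},{"gripper":0,"ax":1},{"gripper":0,"ax":1},{"gripper":0,"ax":1},{"gripper":0,"ax":1},{"gripper":0,"ax":1},{"gripper":0,"ax":1},{"gripper":0,"ax":1},{"gripper":0,"ax":1},{"gripper":0,"ax":1},{"gripper":0,"ax":1},{"gripper":0,"ax":1},{"gripper":0,"ax":1},{"gripper":0,"ax":1}])

```text
invalid input
```

```bash
python3 - <<'E'
from h import *
print(telemetry.get_state()['q'],tip())
plan([.59-.13*.94,-.066-.13*.34,.25],np.radians(20))
E
```

```text
[ 1.41107932e+00  3.58585937e-01  1.19072535e-02 -1.49002558e-05
 -1.22409994e+00 -2.88099323e-01] [0.29227658 0.60841669 0.22667082]
shift units(tool now) [-0.93 18.77 22.87] turn units [22.39  0.    0.  ] tcp [ 0.4678 -0.1102  0.428 ]
```

play_rows(steps=[{"gripper":0,"tx":-0.04,"ty":0.82,"tz":0.99,"ax":0,"ay":0,"az":0}], newtons=20)

```text
t: 1.08
eef_pos: [0.2992, 0.5803, 0.4042]
ee_rot: [0.901, 1.57, -1.116]
force: [0.2, -0.9, -0.1]
width: 0.0848
```

play_rows(steps=[{"gripper":0,"tx":-0.04,"ty":0.82,"tz":0.99,"ax":0,"ay":0,"az":0},{"gripper":0,"tx":-0.04,"ty":0.82,"tz":0.99,"ax":0,"ay":0,"az":0},{"gripper":0,"tx":-0.04,"ty":0.82,"tz":0.99,"ax":0,"ay":0,"az":0},{"gripper":0,"tx":-0.04,"ty":0.82,"tz":0.99,"ax":0,"ay":0,"az":0},{"gripper":0,"tx":-0.04,"ty":0.82,"tz":0.99,"ax":0,"ay":0,"az":0},{"gripper":0,"tx":-0.04,"ty":0.82,"tz":0.99,"ax":0,"ay":0,"az":0},{"gripper":0,"tx":-0.04,"ty":0.82,"tz":0.99,"ax":0,"ay":0,"az":0},{"gripper":0,"tx":-0.04,"ty":0.82,"tz":0.99,"ax":0,"ay":0,"az":0},{"gripper":0,"tx":-0.04,"ty":0.82,"tz":0.99,"ax":0,"ay":0,"az":0},{"gripper":0,"tx":-0.04,"ty":0.82,"tz":0.99,"ax":0,"ay":0,"az":0},{"gripper":0,"tx":-0.04,"ty":0.82,"tz":0.99,"ax":0,"ay":0,"az":0},{"gripper":0,"tx":-0.04,"ty":0.82,"tz":0.99,"ax":0,"ay":0,"az":0},{"gripper":0,"tx":-0.04,"ty":0.82,"tz":0.99,"ax":0,"ay":0,"az":0},{"gripper":0,"tx":-0.04,"ty":0.82,"tz":0.99,"ax":0,"ay":0,"az":0},{"gripper":0,"tx":-0.04,"ty":0.82,"tz":0.99,"ax":0,"ay":0,"az":0},{"gripper":0,"tx":-0.04,"ty":0.82,"tz":0.99,"ax":0,"ay":0,"az":0},{"gripper":0,"tx":-0.04,"ty":0.82,"tz":0.99,"ax":0,"ay":0,"az":0},{"gripper":0,"tx":-0.04,"ty":0.82,"tz":0.99,"ax":0,"ay":0,"az":0},{"gripper":0,"tx":-0.04,"ty":0.82,"tz":0.99,"ax":0,"ay":0,"az":0},{"gripper":0,"tx":-0.04,"ty":0.82,"tz":0.99,"ax":0,"ay":0,"az":0}])

```text
t: 2.75
eef_pos: [0.4552, -0.0482, 0.4262]
ee_rot: [2.308, 1.57, 0.29]
force: [0.6, 0.2, 0.2]
width: 0.0005
```

play_rows(steps=[{"gripper":0,"tx":0,"ty":0,"tz":0,"ax":1,"ay":0,"az":0},{"gripper":0,"tx":0,"ty":0,"tz":0,"ax":1,"ay":0,"az":0},{"gripper":0,"tx":0,"ty":0,"tz":0,"ax":1,"ay":0,"az":0},{"gripper":0,"tx":0,"ty":0,"tz":0,"ax":1,"ay":0,"az":0},{"gripper":0,"tx":0,"ty":0,"tz":0,"ax":1,"ay":0,"az":0},{"gripper":0,"tx":0,"ty":0,"tz":0,"ax":1,"ay":0,"az":0},{"gripper":0,"tx":0,"ty":0,"tz":0,"ax":1,"ay":0,"az":0},{"gripper":0,"tx":0,"ty":0,"tz":0,"ax":1,"ay":0,"az":0},{"gripper":0,"tx":0,"ty":0,"tz":0,"ax":1,"ay":0,"az":0},{"gripper":0,"tx":0,"ty":0,"tz":0,"ax":1,"ay":0,"az":0},{"gripper":0,"tx":0,"ty":0,"tz":0,"ax":1,"ay":0,"az":0},{"gripper":0,"tx":0,"ty":0,"tz":0,"ax":1,"ay":0,"az":0},{"gripper":0,"tx":0,"ty":0,"tz":0,"ax":1,"ay":0,"az":0},{"gripper":0,"tx":0,"ty":0,"tz":0,"ax":1,"ay":0,"az":0},{"gripper":0,"tx":0,"ty":0,"tz":0,"ax":1,"ay":0,"az":0},{"gripper":0,"tx":0,"ty":0,"tz":0,"ax":1,"ay":0,"az":0},{"gripper":0,"tx":0,"ty":0,"tz":0,"ax":1,"ay":0,"az":0},{"gripper":0,"tx":0,"ty":0,"tz":0,"ax":1,"ay":0,"az":0},{"gripper":0,"tx":0,"ty":0,"tz":0,"ax":1,"ay":0,"az":0},{"gripper":0,"tx":0,"ty":0,"tz":0,"ax":1,"ay":0,"az":0}])

```text
t: 4.42
eef_pos: [0.4552, -0.0465, 0.4258]
ee_rot: [-1.808, 1.57, 0.357]
force: [-0.3, -0.1, -0.7]
width: 0.0007
```

```bash
python3 - <<'E'
from h import *
print(telemetry.get_state()['q'].round(3),tip(),telemetry.get_state()['width'])
plan([.59-.13*.94,-.066-.13*.34,.25],np.radians(20))
im=optics.grab_frame('wrist'); cv2.imwrite('pics/w1.png',im[:,:,::-1])
E
```

```text
[ 0.331 -0.024 -0.409 -0.    -1.185 -1.307] [ 0.45524949 -0.04649999  0.24784776] 0.0006567711903867243
shift units(tool now) [-0.09  1.01 -2.39] turn units [ 2.34 -0.    0.  ] tcp [ 0.4678 -0.1102  0.428 ]
```

View pics/w1.png

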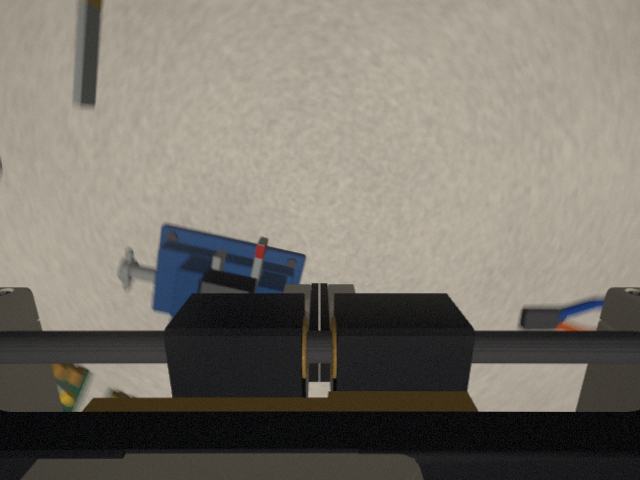

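```bash
python3 - <<'E'
from h import *
plan([.61,-.062,.25],np.radians(20))
E
```

```text
shift units(tool now) [-0.09 -4.81 -3.95] turn units [ 2.27 -0.    0.  ] tcp [ 0.61  -0.062  0.428]
```

play_rows(steps=[{"gripper":0,"tx":0,"ty":-0.96,"tz":-0.79,"ax":0,"ay":0,"az":0},{"gripper":0,"tx":0,"ty":-0.96,"tz":-0.79,"ax":0,"ay":0,"az":0},{"gripper":0,"tx":0,"ty":-0.96,"tz":-0.79,"ax":0,"ay":0,"az":0},{"gripper":0,"tx":0,"ty":-0.96,"tz":-0.79,"ax":0,"ay":0,"az":0},{"gripper":0,"tx":0,"ty":-0.96,"tz":-0.79,"ax":0,"ay":0,"az":0},{"gripper":0,"tx":0,"ty":0,"tz":0,"ax":0.75,"ay":0,"az":0},{"gripper":0,"tx":0,"ty":0,"tz":0,"ax":0.75,"ay":0,"az":0},{"gripper":0,"tx":0,"ty":0,"tz":0,"ax":0.75,"ay":0,"az":0},{"gripper":0,"tx":0,"ty":0,"tz":0,"ax":0,"ay":0,"az":0}])

```text
t: 5.22
eef_pos: [0.6103, -0.0604, 0.4253]
ee_rot: [1.438, 1.57, -2.912]
force: [-0.3, 0.5, -0.2]
width: 0.0004
```

```bash
python3 - <<'E'
from h import *
s=telemetry.get_state();print(s['eef_pos'],s['ee_rot'],s['force'],tip())
im=optics.grab_frame('wrist'); cv2.imwrite('pics/w2.png',im[:,:,::-1])
for q in ("vise","block","pad_near","pad_far","terminals","parallel_red","red_end","parallel_plain"):
    for r in finder.pinpoint(q,'wrist')[:2]:
        v,u=r['location']; print(q,round(r['confidence'],2),round(u,1),round(v,1), onz('wrist',[u,v],{'vise':0,'red_end':.0525,'parallel_red':.04,'parallel_plain':.04,'block':.07}.get(q,.1),s)[0].round(4))
E
```

```text
[ 0.61031206 -0.06038354  0.42527658] [ 1.43781446  1.57016958 -2.9121426 ] [-0.34732357  0.53348145 -0.22202866] [ 0.61020342 -0.06040891  0.24727662]
vise 0.86 317.8 184.4 [ 0.5925 -0.0684  0.    ]
block 0.65 316.3 197.0 [ 0.5943 -0.069   0.07  ]
pad_near 0.69 316.7 163.7 [ 0.5626 -0.0804  0.1   ]
pad_far 0.77 319.1 241.9 [ 0.626  -0.0542  0.1   ]
terminals 0.82 321.0 205.7 [ 0.5947 -0.0643  0.1   ]
red_end 0.86 337.5 109.6 [ 0.5139 -0.0785  0.0525]
```

View pics/w2.png

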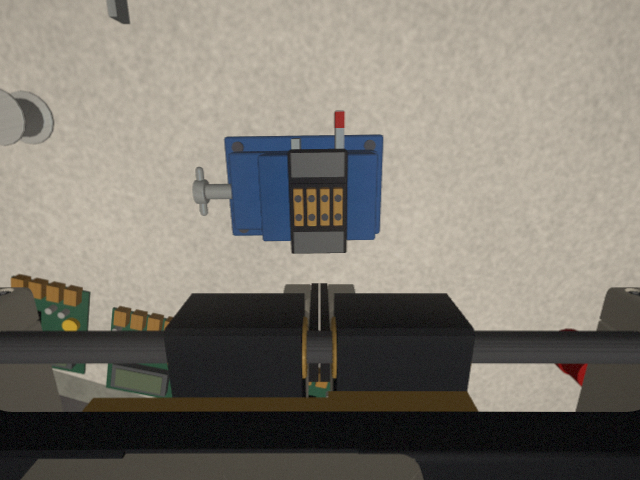

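```bash
python3 - <<'E'
import cv2
im=cv2.imread('pics/w2.png'); c=im[100:265,220:390]
cv2.imwrite('pics/w2c.png',cv2.resize(c,None,fx=4.5,fy=3.6,interpolation=cv2.INTER_CUBIC))
c=im[100:180,280:360]
cv2.imwrite('pics/w2d.png',cv2.resize(c,None,fx=7,fy=7,interpolation=cv2.INTER_CUBIC))
c=im[175:260,275:360]
cv2.imwrite('pics/w2e.png',cv2.resize(c,None,fx=7,fy=7,interpolation=cv2.INTER_CUBIC))
E
```

```text
(no output)
```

View pics/w2d.png

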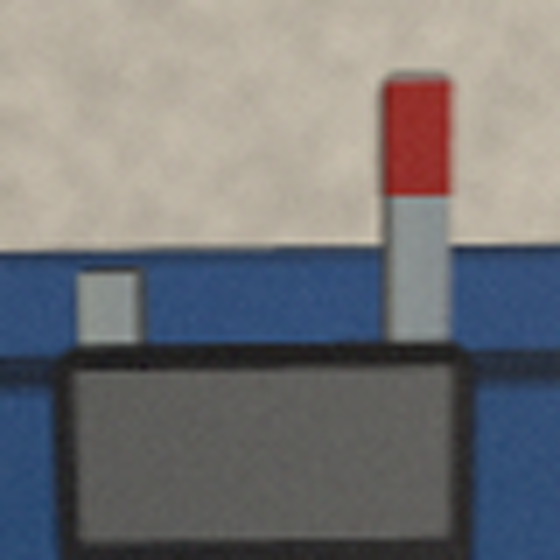

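View pics/w2e.png

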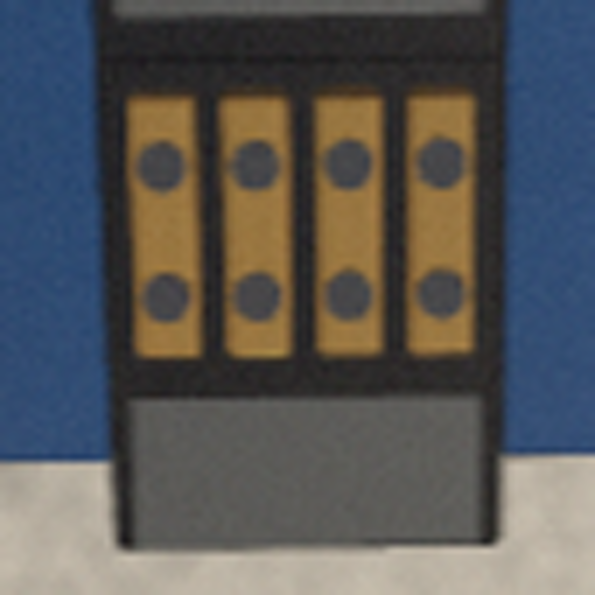

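```bash
python3 - <<'E'
from h import *
s=telemetry.get_state()
d=lambda x,y:[280+x/7-.43,100+y/7-.43]; e=lambda x,y:[275+x/7-.43,175+y/7-.43]
W=lambda p,z: onz('wrist',[p],z,s)[0]
red=[W(d(419,78),.065),W(d(419,340),.065)]; pl=W(d(110,270),.065)
j=[W(e(5,462),.082),W(e(590,454),.082)]
dv=j[1]-j[0]; print('jaw far yaw',np.degrees(np.arctan2(-dv[0],dv[1])))
dv=red[1]-red[0]; print('red yaw',np.degrees(np.arctan2(dv[1],dv[0])),red,pl)
# block top corners at z .102
for z in (.100,.104):
  n=[W(d(62,350),z),W(d(468,345),z)]; f=[W(e(120,545),z),W(e(495,542),z)]
  for a,b in ((n[0],n[1]),(f[0],f[1])):
    dv=b-a; print(z,'yaw',np.degrees(np.arctan2(-dv[0],dv[1])),'w',np.linalg.norm(dv),'mid',(a+b)/2)
  m=(f[0]+f[1]-n[0]-n[1])/2; print(np.degrees(np.arctan2(m[1],m[0])),np.linalg.norm(m),(sum(n)+sum(f))/4)
for yaw in (19,20,21):
  vx=np.array([np.cos(np.radians(yaw)),np.sin(np.radians(yaw)),0]); vy=np.array([-vx[1],vx[0],0])
  print(yaw,'red-plain dx',(red[0]-pl)@vx,'dy',(red[0]-pl)@vy, 'jawfar mid along', ((j[0]+j[1])/2)@vx, red[0]@vx, pl@vx)
E
```

```text
jaw far yaw 21.724500878570705
red yaw 21.88231886306454 [array([ 0.51496164, -0.07687826,  0.065     ]), array([ 0.54510241, -0.06477255,  0.065     ])] [ 0.55127687 -0.10581727  0.065     ]
0.1 yaw 21.580446057889688 w 0.04804562778495943 mid [ 0.55140043 -0.08392909  0.1       ]
0.1 yaw 21.39022968273695 w 0.04841921787185444 mid [ 0.63551161 -0.05090277  0.1       ]
21.437490861696315 0.09036275993068049 [ 0.59345602 -0.06741593  0.1       ]
0.104 yaw 21.58044605788958 w 0.04741557171835699 mid [ 0.55118996 -0.08398954  0.104     ]
0.104 yaw 21.390229682736926 w 0.04778426265601572 mid [ 0.63419813 -0.05139632  0.104     ]
21.437490861696325 0.08917776958475172 [ 0.59269405 -0.06769293  0.104     ]
19 red-plain dx -0.024915106361489827 dy 0.03918544753838132 jawfar mid along 0.5784303476389142 0.4618766842473357 0.48679179060882555
20 red-plain dx -0.02422743131324527 dy 0.03961430796757111 jawfar mid along 0.5738635293240352 0.4576117406802599 0.4818391719935052
21 red-plain dx -0.02353237635472629 dy 0.04003110149480156 jawfar mid along 0.5691219066189833 0.45320740414398847 0.47673978049871474
```

```bash
cat >> h.py <<'E'
YAW=np.radians(21.6); O=np.array([.593,-.0675,0])
VX=np.array([np.cos(YAW),np.sin(YAW),0]); VY=np.array([-VX[1],VX[0],0])
def V(x,y,z): return O+x*VX+y*VY+[0,0,z]
def inV(p): p=np.asarray(p)-O; return np.array([p@VX,p@VY,p[2]])
E
python3 - <<'E'
from h import *
plan(V(-.120,.024,.20),YAW,np.radians(10))
E
```

```text
shift units(tool now) [2.02 6.79 0.86] turn units [-0.12 -0.01 -1.66] tcp [ 0.4439 -0.1007  0.3753]
```

play_rows(steps=[{"gripper":0,"tx":0.29,"ty":0.97,"tz":0.12,"ax":0,"ay":0,"az":0},{"gripper":0,"tx":0.29,"ty":0.97,"tz":0.12,"ax":0,"ay":0,"az":0},{"gripper":0,"tx":0.29,"ty":0.97,"tz":0.12,"ax":0,"ay":0,"az":0},{"gripper":0,"tx":0.29,"ty":0.97,"tz":0.12,"ax":0,"ay":0,"az":0},{"gripper":0,"tx":0.29,"ty":0.97,"tz":0.12,"ax":0,"ay":0,"az":0},{"gripper":0,"tx":0.29,"ty":0.97,"tz":0.12,"ax":0,"ay":0,"az":0},{"gripper":0,"tx":0.29,"ty":0.97,"tz":0.12,"ax":0,"ay":0,"az":0},{"gripper":0,"tx":0,"ty":0,"tz":0,"ax":-0.06,"ay":0,"az":-0.83},{"gripper":0,"tx":0,"ty":0,"tz":0,"ax":-0.06,"ay":0,"az":-0.83},{"gripper":0,"tx":0,"ty":0,"tz":0,"ax":0,"ay":0,"az":0}])

```text
t: 6.5
eef_pos: [0.4428, -0.1014, 0.3756]
ee_rot: [-1.578, 1.391, 0.369]
force: [-0.7, -0.9, 0.8]
width: 0.0007
```

```bash
python3 - <<'E'
from h import *
print(inV(tip()),telemetry.get_state()['force'])
plan(V(-.110,.024,.0525),YAW,np.radians(10))
im=optics.grab_frame('wrist'); cv2.imwrite('pics/w3.png',im[:,:,::-1])
E
```

```text
[-0.12033078  0.02352819  0.2004183 ] [-0.72225179 -0.89873512  0.76495424]
shift units(tool now) [5.9  0.61 0.02] turn units [-0.   -0.01  0.05] tcp [ 0.4532 -0.0971  0.2278]
```

View pics/w3.png

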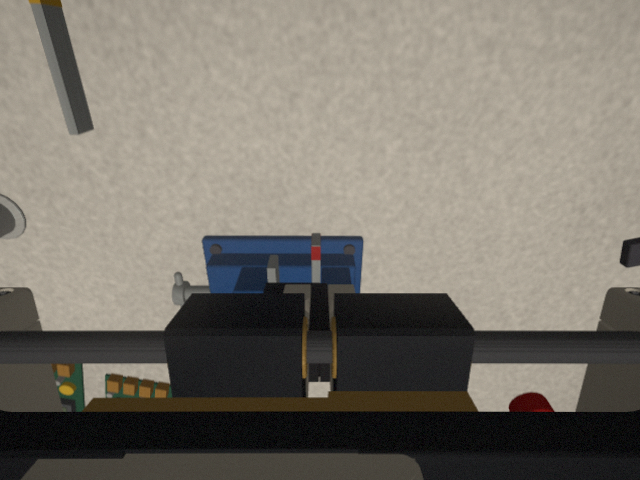

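play_rows(steps=[{"gripper":0,"tx":0.98,"ty":0.1,"tz":0,"ax":0,"ay":0,"az":0},{"gripper":0,"tx":0.98,"ty":0.1,"tz":0,"ax":0,"ay":0,"az":0},{"gripper":0,"tx":0.98,"ty":0.1,"tz":0,"ax":0,"ay":0,"az":0},{"gripper":0,"tx":0.98,"ty":0.1,"tz":0,"ax":0,"ay":0,"az":0},{"gripper":0,"tx":0.98,"ty":0.1,"tz":0,"ax":0,"ay":0,"az":0},{"gripper":0,"tx":0.98,"ty":0.1,"tz":0,"ax":0,"ay":0,"az":0},{"gripper":0,"tx":0,"ty":0,"tz":0,"ax":0,"ay":0,"az":0}])

```text
t: 7.13
eef_pos: [0.4529, -0.0973, 0.2234]
ee_rot: [-1.564, 1.407, 0.382]
force: [-1.0, -0.3, -1.0]
width: 0.0004
```

```bash
python3 - <<'E'
from h import *
print(inV(tip()),telemetry.get_state()['force'])
plan(V(-.0625,.024,.0525),YAW,np.radians(10))
im=optics.grab_frame('scene'); crop('scene',im,270,205,400,305,6,'pics/s3.png')
E
```

```text
[-0.11216927  0.02403126  0.04777436] [-1.03535389 -0.34497242 -0.96546151]
shift units(tool now) [ 0.14 -1.91  0.01] turn units [-0.01  0.01 -0.1 ] tcp [ 0.4973 -0.0796  0.2278]
```

View pics/s3.png

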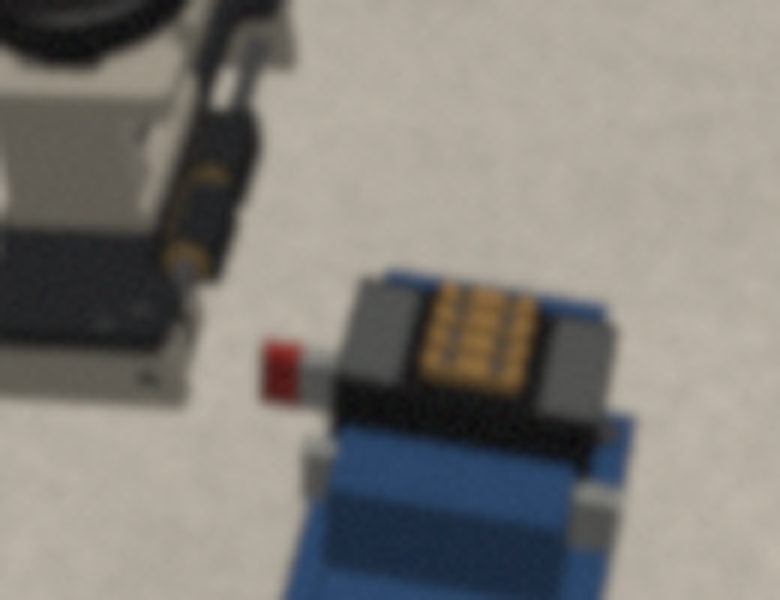

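```bash
python3 - <<'E'
from h import *
for p in (tip(),tip()+.021*VY,tip()-.021*VY,tip()-.021*VY+.0095*VX,V(-.076,.02,.0525)): print((proj('scene',p)[0]-[270,205])*6)
im=optics.grab_frame('scene'); crop('scene',im,230,175,390,295,5,'pics/s4.png')
E
```

```text
[173.77564913 351.07260562]
[187.15146996 310.05073942]
[160.05606624 393.15067466]
[186.41630761 397.71162098]
[268.56366525 369.89796394]
```

View pics/s4.png

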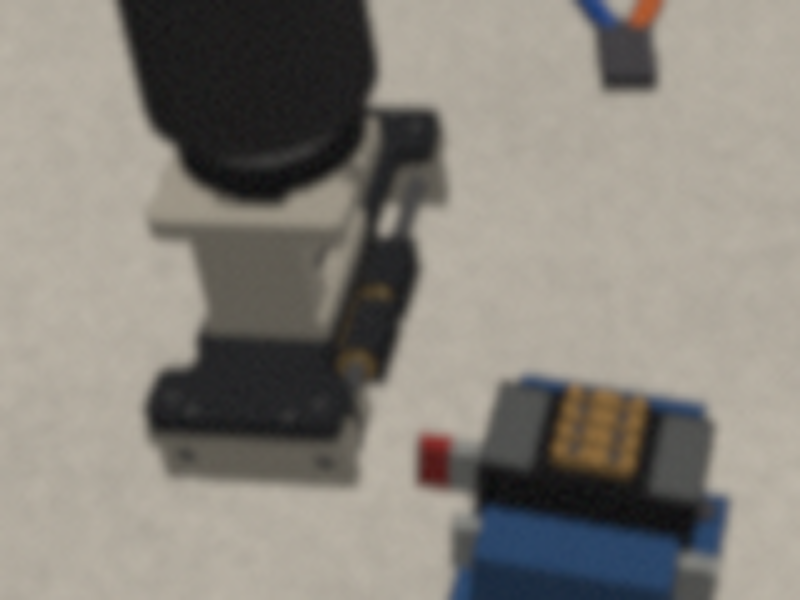

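play_rows(steps=[{"gripper":0,"tx":0.05,"ty":-0.31,"tz":0,"ax":0,"ay":0,"az":0},{"gripper":0,"tx":0.05,"ty":-0.31,"tz":0,"ax":0,"ay":0,"az":0},{"gripper":0,"tx":0.04,"ty":-0.25,"tz":0,"ax":0,"ay":0,"az":0},{"gripper":0,"tx":0,"ty":0,"tz":0,"ax":0,"ay":0,"az":0}])

```text
t: 7.57
eef_pos: [0.4763, -0.0886, 0.2291]
ee_rot: [-1.582, 1.394, 0.366]
force: [0.6, -0.8, 0.1]
width: 0.0004
```

play_rows(steps=[{"gripper":0,"tx":0.03,"ty":-0.16,"tz":0,"ax":0,"ay":0,"az":0},{"gripper":0,"tx":0.03,"ty":-0.16,"tz":0,"ax":0,"ay":0,"az":0}])

```text
t: 7.73
eef_pos: [0.4819, -0.0862, 0.2281]
ee_rot: [-1.577, 1.397, 0.371]
force: [-1.3, -1.1, 1.2]
width: 0.0005
```

play_rows(steps=[{"gripper":0,"tx":0.03,"ty":-0.16,"tz":0,"ax":0,"ay":0,"az":0},{"gripper":0,"tx":0.03,"ty":-0.16,"tz":0,"ax":0,"ay":0,"az":0}])

```text
t: 7.9
eef_pos: [0.4897, -0.0832, 0.2277]
ee_rot: [-1.577, 1.397, 0.37]
force: [-1.5, -0.8, 2.3]
width: 0.0005
```

```bash
python3 - <<'E'
from h import *
print(inV(tip()),telemetry.get_state()['force'])
im=optics.grab_frame('scene'); crop('scene',im,270,205,400,305,6,'pics/s5.png')
E
```

```text
[-0.07109651  0.02323264  0.05240808] [-1.48057058 -0.82806569  2.3316488 ]
```

View pics/s5.png

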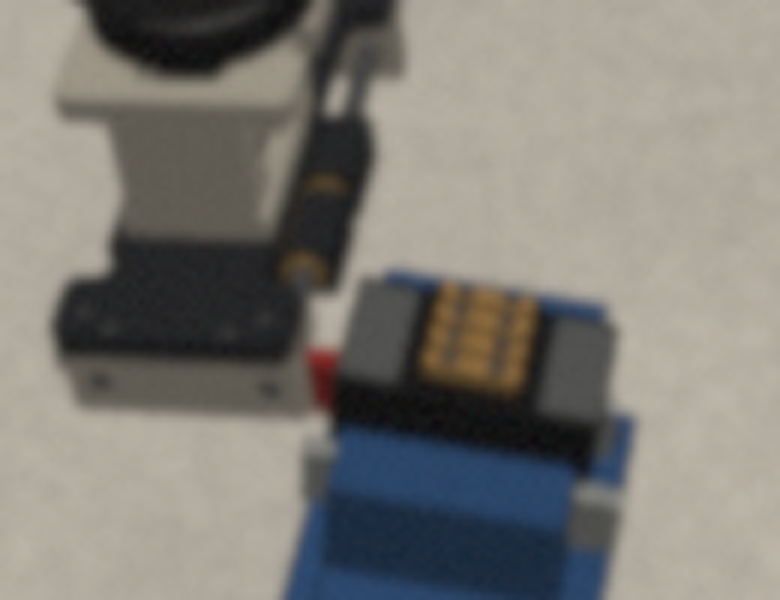

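play_rows(steps=[{"gripper":0,"tx":0.03,"ty":-0.14,"tz":0,"ax":0,"ay":0,"az":0},{"gripper":0,"tx":0.03,"ty":-0.14,"tz":0,"ax":0,"ay":0,"az":0},{"gripper":0,"tx":0,"ty":0,"tz":0,"ax":0,"ay":0,"az":0}])

```text
t: 8.2
eef_pos: [0.4969, -0.0804, 0.2274]
ee_rot: [-1.578, 1.396, 0.369]
force: [0.1, -0.2, 0.2]
width: 0.0003
```

```bash
python3 - <<'E'
from h import *
print(inV(tip()),telemetry.get_state()['force'])
im=optics.grab_frame('scene'); crop('scene',im,300,235,390,305,8,'pics/s6.png')
im=optics.grab_frame('top'); crop('top',im,300,170,380,230,9,'pics/t6.png')
E
```

```text
[-0.06319206  0.02314329  0.05212331] [ 0.14325857 -0.16053315  0.23919078]
```

View pics/s6.png

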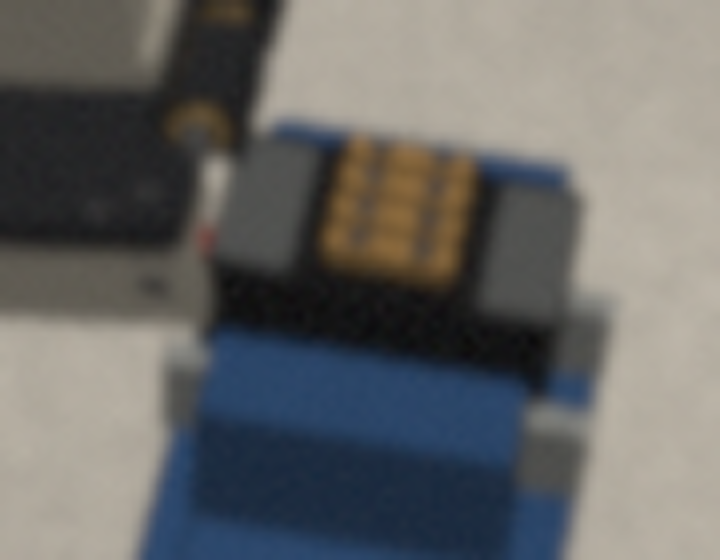

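View pics/t6.png

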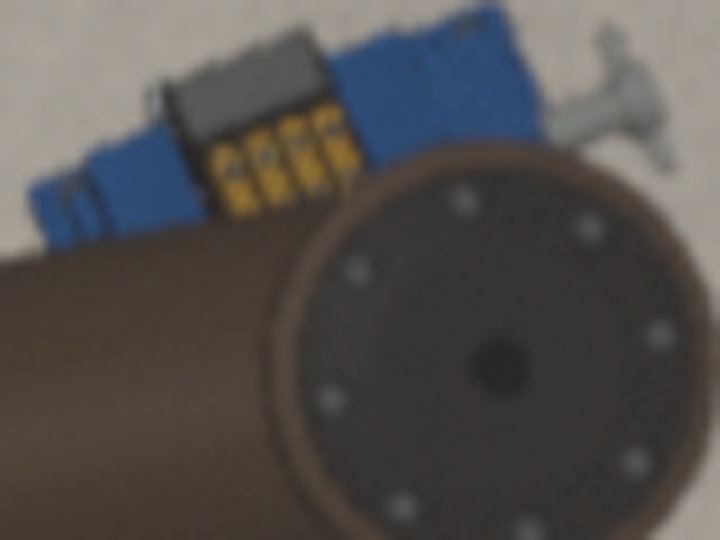

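```bash
python3 - <<'E'
from h import *
f=lambda x,y: inV(onz('scene',[300+x/8-.44,235+y/8-.44],.065)[0]).round(4)
print(f(614,300),f(592,412),f(562,395))
for x in (.055,.06):
  for y in (.016,.024,-.016,-.024): print(x,y,(proj('scene',V(x,y,.065))[0]-[300,235]+.44)*8)
E
```

```text
[0.0537 0.0225 0.065 ] [ 0.0533 -0.0172  0.065 ] [ 0.0451 -0.0133  0.065 ]
0.055 0.016 [615.61272385 318.74078211]
0.055 0.024 [619.57081007 296.6055618 ]
0.055 -0.016 [599.34842077 409.54100338]
0.055 -0.024 [595.17111554 432.8215365 ]
0.06 0.016 [634.81719929 321.98250741]
0.06 0.024 [638.68079661 299.81950293]
0.06 -0.016 [618.93938216 412.89775429]
0.06 -0.024 [614.86088035 436.20804938]
```

play_rows(steps=[{"gripper":0,"tx":-0.1,"ty":0.6,"tz":0,"ax":0,"ay":0,"az":0},{"gripper":0,"tx":-0.1,"ty":0.6,"tz":0,"ax":0,"ay":0,"az":0},{"gripper":0,"tx":-0.98,"ty":0,"tz":0,"ax":0,"ay":0,"az":0},{"gripper":0,"tx":-0.98,"ty":0,"tz":0,"ax":0,"ay":0,"az":0},{"gripper":0,"tx":-0.98,"ty":0,"tz":0,"ax":0,"ay":0,"az":0},{"gripper":0,"tx":-0.98,"ty":0,"tz":0,"ax":0,"ay":0,"az":0},{"gripper":0,"tx":-0.98,"ty":0,"tz":0,"ax":0,"ay":0,"az":0},{"gripper":0,"tx":0,"ty":0,"tz":0,"ax":0,"ay":0,"az":0.83},{"gripper":0,"tx":0,"ty":0,"tz":0,"ax":0,"ay":0,"az":0.83},{"gripper":0,"tx":0,"ty":0,"tz":0,"ax":0,"ay":0,"az":0}])

```text
t: 9.13
eef_pos: [0.4488, -0.0993, 0.3483]
ee_rot: [2.109, 1.568, -2.227]
force: [0.4, 0.8, -0.3]
width: 0.0008
```

```bash
python3 - <<'E'
from h import *
print(inV(tip()),telemetry.get_state()['force'])
plan(V(.01,0,.20),YAW,0)
E
```

```text
[-0.14630512  0.02322308  0.17029215] [ 0.43512845  0.77122666 -0.3380337 ]
shift units(tool now) [-1.2  -6.23 -0.94] turn units [-0.   -0.02 -0.03] tcp [ 0.6023 -0.0638  0.378 ]
```

play_rows(steps=[{"gripper":0,"tx":-0.6,"ty":-0.5,"tz":-0.14,"ax":0,"ay":0,"az":0},{"gripper":0,"tx":-0.6,"ty":-0.95,"tz":-0.14,"ax":0,"ay":0,"az":0},{"gripper":0,"tx":0,"ty":-0.96,"tz":-0.13,"ax":0,"ay":0,"az":0},{"gripper":0,"tx":0,"ty":-0.96,"tz":-0.13,"ax":0,"ay":0,"az":0},{"gripper":0,"tx":0,"ty":-0.96,"tz":-0.13,"ax":0,"ay":0,"az":0},{"gripper":0,"tx":0,"ty":-0.96,"tz":-0.13,"ax":0,"ay":0,"az":0},{"gripper":0,"tx":0,"ty":-0.96,"tz":-0.13,"ax":0,"ay":0,"az":0},{"gripper":0,"tx":0,"ty":0,"tz":0,"ax":0,"ay":0,"az":0},{"gripper":0,"tx":0,"ty":0,"tz":0,"ax":0,"ay":0,"az":0}])

```text
t: 9.88
eef_pos: [0.6028, -0.0633, 0.3763]
ee_rot: [-2.408, 1.57, -0.461]
force: [-0.7, -0.1, -0.8]
width: 0.0002
```

```bash
python3 - <<'E'
from h import *
s=telemetry.get_state(); print(inV(tip()),s['force'])
im=optics.grab_frame('wrist'); crop('w',im,210,70,420,280,3,'pics/w4.png'); cv2.imwrite('pics/w4full.png',im[:,:,::-1])
for q in ("vise","block","pad_near","pad_far","terminals","parallel_red","red_end","parallel_plain"):
    for r in finder.pinpoint(q,'wrist')[:1]:
        v,u=r['location']; print(q,round(r['confidence'],2),round(u,1),round(v,1), inV(onz('wrist',[u,v],{'vise':0,'red_end':.0525,'parallel_red':.04,'parallel_plain':.04,'block':.07}.get(q,.1),s)[0]).round(4))
E
```

```text
[0.01069602 0.00025039 0.1983453 ] [-0.71274451 -0.13012692 -0.79191636]
vise 0.98 316.8 204.7 [ 0.0047 -0.0019  0.    ]
block 0.75 313.5 216.8 [ 0.0002 -0.0042  0.07  ]
pad_near 0.63 316.1 180.6 [-0.0335 -0.0017  0.1   ]
pad_far 0.69 318.8 270.0 [0.035  0.0002 0.1   ]
terminals 0.63 318.6 232.1 [0.0046 0.0001 0.1   ]
red_end 0.53 342.2 149.8 [-0.0522  0.0194  0.0525]
```

View pics/w4.png

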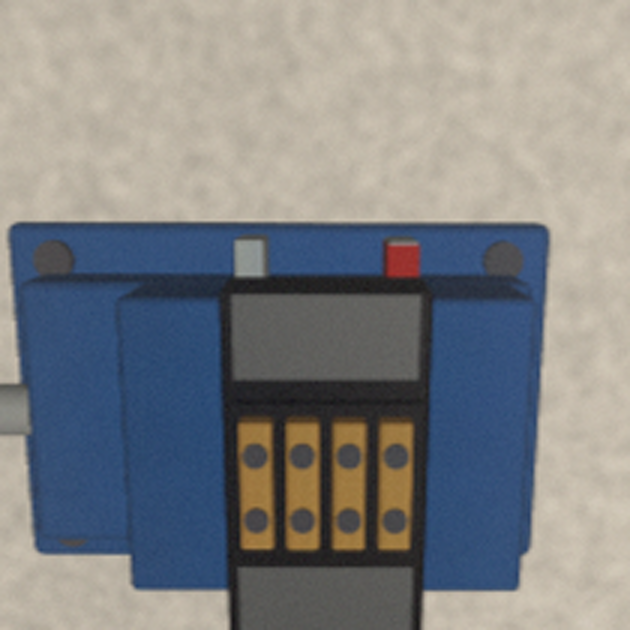

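```bash
python3 - <<'E'
from h import *
plan(V(-.036,0.0005,.116),YAW,0)
E
```

```text
shift units(tool now) [3.37 1.82 0.01] turn units [-0.01 -0.01  0.01] tcp [ 0.5593 -0.0803  0.294 ]
```

play_rows(steps=[{"gripper":0,"tx":0,"ty":0.91,"tz":0,"ax":0,"ay":0,"az":0},{"gripper":0,"tx":0,"ty":0.91,"tz":0,"ax":0,"ay":0,"az":0},{"gripper":0,"tx":0,"ty":0,"tz":0,"ax":0,"ay":0,"az":0},{"gripper":0,"tx":0.9,"ty":0,"tz":0,"ax":0,"ay":0,"az":0},{"gripper":0,"tx":0.9,"ty":0,"tz":0,"ax":0,"ay":0,"az":0},{"gripper":0,"tx":0.9,"ty":0,"tz":0,"ax":0,"ay":0,"az":0},{"gripper":0,"tx":0.67,"ty":0,"tz":0,"ax":0,"ay":0,"az":0},{"gripper":0,"tx":0,"ty":0,"tz":0,"ax":0,"ay":0,"az":0},{"gripper":0,"tx":0,"ty":0,"tz":0,"ax":0,"ay":0,"az":0}])

```text
t: 11.08
eef_pos: [0.5597, -0.0805, 0.2933]
ee_rot: [2.144, 1.569, -2.192]
force: [0.2, -0.6, -0.3]
width: 0.0005
```

```bash
python3 - <<'E'
from h import *
s=telemetry.get_state(); print(inV(tip()),s['force'])
im=optics.grab_frame('scene'); crop('scene',im,290,225,390,300,8,'pics/s7.png')
E
```

```text
[-3.59963799e-02  1.04608377e-06  1.15316879e-01] [ 0.17453797 -0.62833158 -0.28872184]
```

View pics/s7.png

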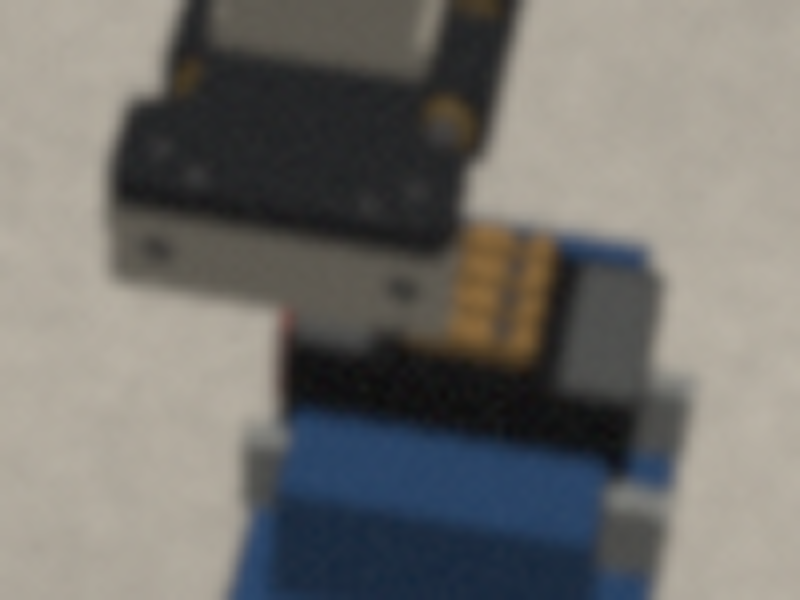

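play_rows(steps=[{"gripper":0,"tx":0.06,"ty":0,"tz":0,"ax":0,"ay":0,"az":0},{"gripper":0,"tx":0.06,"ty":0,"tz":0,"ax":0,"ay":0,"az":0},{"gripper":0,"tx":0.06,"ty":0,"tz":0,"ax":0,"ay":0,"az":0},{"gripper":0,"tx":0,"ty":0,"tz":0,"ax":0,"ay":0,"az":0}])

```text
t: 11.47
eef_pos: [0.5597, -0.0804, 0.2894]
ee_rot: [-2.616, 1.569, -0.669]
force: [-0.2, -0.4, 0.5]
width: 0.0
```

play_rows(steps=[{"gripper":0,"tx":0.04,"ty":0,"tz":0,"ax":0,"ay":0,"az":0},{"gripper":0,"tx":0.04,"ty":0,"tz":0,"ax":0,"ay":0,"az":0},{"gripper":0,"tx":0,"ty":0,"tz":0,"ax":0,"ay":0,"az":0}])

```text
t: 11.72
eef_pos: [0.5596, -0.0805, 0.2869]
ee_rot: [2.929, 1.57, -1.408]
force: [-0.1, -0.1, -0.4]
width: 0.0003
```

play_rows(steps=[{"gripper":0,"tx":0.04,"ty":0,"tz":0,"ax":0,"ay":0,"az":0},{"gripper":0,"tx":0.04,"ty":0,"tz":0,"ax":0,"ay":0,"az":0},{"gripper":0,"tx":0,"ty":0,"tz":0,"ax":0,"ay":0,"az":0}])

```text
t: 11.97
eef_pos: [0.5596, -0.0805, 0.2848]
ee_rot: [2.765, 1.57, -1.572]
force: [0.1, -0.2, -0.6]
width: 0.0005
```

play_rows(steps=[{"gripper":0,"tx":0.04,"ty":0,"tz":0,"ax":0,"ay":0,"az":0},{"gripper":0,"tx":0.04,"ty":0,"tz":0,"ax":0,"ay":0,"az":0}])

```text
t: 12.13
eef_pos: [0.5598, -0.0804, 0.283]
ee_rot: [-3.067, 1.57, -1.12]
force: [-0.1, -0.3, -0.7]
width: 0.0003
```

play_rows(steps=[{"gripper":0,"tx":0.04,"ty":0,"tz":0,"ax":0,"ay":0,"az":0},{"gripper":0,"tx":0,"ty":0,"tz":0,"ax":0,"ay":0,"az":0}])

```text
t: 12.3
eef_pos: [0.5598, -0.0805, 0.2822]
ee_rot: [3.069, 1.57, -1.267]
force: [-0.7, -0.1, 2.8]
width: 0.0002
```

play_rows(steps=[{"gripper":0,"tx":0.04,"ty":0,"tz":0,"ax":0,"ay":0,"az":0},{"gripper":0,"tx":0,"ty":0,"tz":0,"ax":0,"ay":0,"az":0}])

```text
t: 12.47
eef_pos: [0.5597, -0.0805, 0.2814]
ee_rot: [-3.087, 1.569, -1.14]
force: [-0.9, -0.7, 5.1]
width: 0.0002
```

play_rows(steps=[{"gripper":0,"tx":0.04,"ty":0,"tz":0,"ax":0,"ay":0,"az":0},{"gripper":0,"tx":0,"ty":0,"tz":0,"ax":0,"ay":0,"az":0}])

```text
t: 12.63
eef_pos: [0.5597, -0.0805, 0.2805]
ee_rot: [-3.096, 1.569, -1.149]
force: [-1.4, -0.2, 5.5]
width: 0.0001
```

play_rows(steps=[{"gripper":0,"tx":0.04,"ty":0,"tz":0,"ax":0,"ay":0,"az":0},{"gripper":0,"tx":0,"ty":0,"tz":0,"ax":0,"ay":0,"az":0}])

```text
t: 12.8
eef_pos: [0.5597, -0.0805, 0.2795]
ee_rot: [-2.996, 1.569, -1.049]
force: [-2.8, -0.1, 5.3]
width: 0.0008
```

play_rows(steps=[{"gripper":0,"tx":0.04,"ty":0,"tz":0,"ax":0,"ay":0,"az":0},{"gripper":0,"tx":0,"ty":0,"tz":0,"ax":0,"ay":0,"az":0}])

```text
t: 12.97
eef_pos: [0.5597, -0.0805, 0.2785]
ee_rot: [-3.059, 1.569, -1.112]
force: [-2.8, -0.1, 6.8]
width: 0.0004
```

play_rows(steps=[{"gripper":0,"tx":0.04,"ty":0,"tz":0,"ax":0,"ay":0,"az":0},{"gripper":0,"tx":0,"ty":0,"tz":0,"ax":0,"ay":0,"az":0}])

```text
t: 13.13
eef_pos: [0.5597, -0.0805, 0.2775]
ee_rot: [-3.023, 1.569, -1.076]
force: [-2.7, -0.5, 5.4]
width: 0.0005
```

play_rows(steps=[{"gripper":0,"tx":0.04,"ty":0,"tz":0,"ax":0,"ay":0,"az":0},{"gripper":0,"tx":0.04,"ty":0,"tz":0,"ax":0,"ay":0,"az":0},{"gripper":0,"tx":0,"ty":0,"tz":0,"ax":0,"ay":0,"az":0}])

```text
t: 13.38
eef_pos: [0.5597, -0.0805, 0.2755]
ee_rot: [-3.04, 1.569, -1.092]
force: [-2.7, -0.1, 5.5]
width: 0.0001
```

play_rows(steps=[{"gripper":0,"tx":-1,"ty":0,"tz":0,"ax":0,"ay":0,"az":0},{"gripper":0,"tx":-1,"ty":0,"tz":0,"ax":0,"ay":0,"az":0},{"gripper":0,"tx":0,"ty":0,"tz":0,"ax":0,"ay":0,"az":0}])

```text
t: 13.63
eef_pos: [0.5613, -0.0804, 0.3296]
ee_rot: [-2.098, 1.563, -0.15]
force: [1.7, 0.5, 0.7]
width: 0.0008
```

```bash
python3 - <<'E'
from h import *
s=telemetry.get_state(); print(inV(tip()),s['force'])
plan(V(.036,0.000,.116),YAW,0)
E
```

```text
[-0.03310807 -0.00094446  0.15164802] [1.70651339 0.53872886 0.68130956]
shift units(tool now) [ 1.44 -2.8   0.02] turn units [ 0.   -0.04  0.06] tcp [ 0.6265 -0.0542  0.294 ]
```

play_rows(steps=[{"gripper":0,"tx":0,"ty":-0.96,"tz":0,"ax":0,"ay":0,"az":0},{"gripper":0,"tx":0,"ty":-0.96,"tz":0.01,"ax":0,"ay":0,"az":0},{"gripper":0,"tx":0,"ty":-0.96,"tz":0,"ax":0,"ay":0,"az":0},{"gripper":0,"tx":0,"ty":0,"tz":0,"ax":0,"ay":0,"az":0},{"gripper":0,"tx":0,"ty":0,"tz":0,"ax":0,"ay":0,"az":0},{"gripper":0,"tx":0,"ty":0,"tz":0,"ax":0,"ay":0,"az":0}])

```text
t: 14.13
eef_pos: [0.6262, -0.0537, 0.3244]
ee_rot: [2.133, 1.57, -2.203]
force: [-0.7, 0.0, -0.1]
width: 0.0006
```

```bash
python3 - <<'E'
from h import *
s=telemetry.get_state(); print(inV(tip()),s['force'])
plan(V(.036,0.000,.116),YAW,0)
im=optics.grab_frame('scene'); crop('scene',im,290,225,390,300,8,'pics/s8.png')
E
```

```text
[0.03574708 0.00044127 0.14638293] [-0.70956224  0.02129583 -0.06267378]
shift units(tool now) [ 1.22 -0.   -0.02] turn units [-0.01 -0.01 -0.01] tcp [ 0.6265 -0.0542  0.294 ]
```

View pics/s8.png

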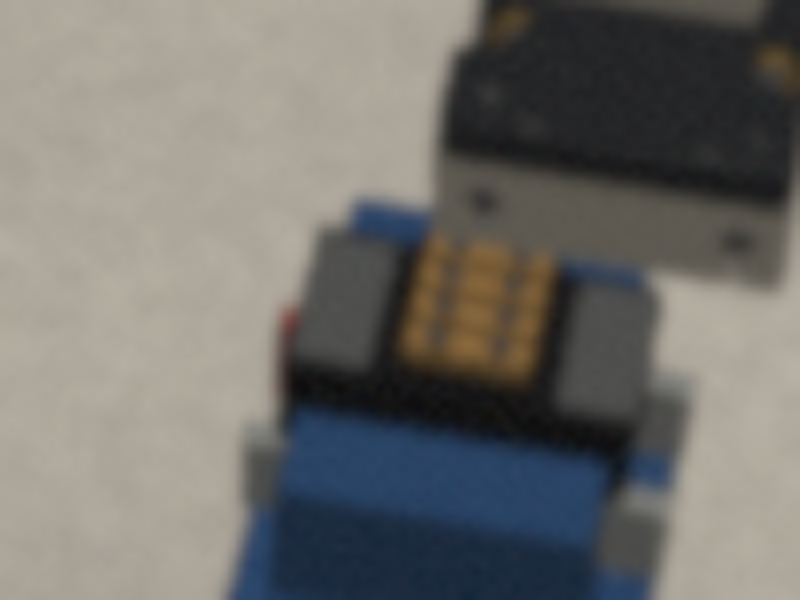

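play_rows(steps=[{"gripper":0,"tx":0.7,"ty":0,"tz":0,"ax":0,"ay":0,"az":0},{"gripper":0,"tx":0.7,"ty":0,"tz":0,"ax":0,"ay":0,"az":0},{"gripper":0,"tx":0,"ty":0,"tz":0,"ax":0,"ay":0,"az":0},{"gripper":0,"tx":0,"ty":0,"tz":0,"ax":0,"ay":0,"az":0}])

```text
t: 14.52
eef_pos: [0.6259, -0.0541, 0.2898]
ee_rot: [2.007, 1.569, -2.329]
force: [-0.3, -0.0, 0.1]
width: 0.0005
```

play_rows(steps=[{"gripper":0,"tx":0.04,"ty":0,"tz":0,"ax":0,"ay":0,"az":0},{"gripper":0,"tx":0.04,"ty":0,"tz":0,"ax":0,"ay":0,"az":0},{"gripper":0,"tx":0,"ty":0,"tz":0,"ax":0,"ay":0,"az":0}])

```text
t: 14.77
eef_pos: [0.6267, -0.0538, 0.289]
ee_rot: [-2.372, 1.569, -0.425]
force: [0.1, 0.8, -0.2]
width: 0.0004
```

play_rows(steps=[{"gripper":0,"tx":0.04,"ty":0,"tz":0,"ax":0,"ay":0,"az":0},{"gripper":0,"tx":0.04,"ty":0,"tz":0,"ax":0,"ay":0,"az":0},{"gripper":0,"tx":0,"ty":0,"tz":0,"ax":0,"ay":0,"az":0}])

```text
t: 15.02
eef_pos: [0.6266, -0.0538, 0.2861]
ee_rot: [-3.101, 1.57, -1.153]
force: [-0.5, -0.1, 0.4]
width: 0.0003
```

play_rows(steps=[{"gripper":0,"tx":0.04,"ty":0,"tz":0,"ax":0,"ay":0,"az":0},{"gripper":0,"tx":0.04,"ty":0,"tz":0,"ax":0,"ay":0,"az":0},{"gripper":0,"tx":0,"ty":0,"tz":0,"ax":0,"ay":0,"az":0}])

```text
t: 15.27
eef_pos: [0.6265, -0.0538, 0.2838]
ee_rot: [2.769, 1.57, -1.567]
force: [0.6, -0.2, -0.8]
width: 0.0007
```

play_rows(steps=[{"gripper":0,"tx":0.04,"ty":0,"tz":0,"ax":0,"ay":0,"az":0},{"gripper":0,"tx":0.04,"ty":0,"tz":0,"ax":0,"ay":0,"az":0},{"gripper":0,"tx":0,"ty":0,"tz":0,"ax":0,"ay":0,"az":0}])

```text
t: 15.52
eef_pos: [0.6265, -0.0538, 0.2818]
ee_rot: [2.78, 1.57, -1.556]
force: [0.4, 0.7, 0.0]
width: 0.0005
```

Tip at 0.1038, no contact yet.

play_rows(steps=[{"gripper":0,"tx":0.04,"ty":0,"tz":0,"ax":0,"ay":0,"az":0},{"gripper":0,"tx":0.04,"ty":0,"tz":0,"ax":0,"ay":0,"az":0},{"gripper":0,"tx":0,"ty":0,"tz":0,"ax":0,"ay":0,"az":0}])

```text
t: 15.77
eef_pos: [0.6265, -0.0538, 0.2798]
ee_rot: [2.85, 1.57, -1.487]
force: [0.4, -0.4, -0.4]
width: 0.0005
```

play_rows(steps=[{"gripper":0,"tx":0.04,"ty":0,"tz":0,"ax":0,"ay":0,"az":0},{"gripper":0,"tx":0,"ty":0,"tz":0,"ax":0,"ay":0,"az":0}])

```text
t: 15.93
eef_pos: [0.6266, -0.0538, 0.2789]
ee_rot: [2.965, 1.57, -1.371]
force: [0.3, -0.8, 0.2]
width: 0.0008
```

play_rows(steps=[{"gripper":0,"tx":0.04,"ty":0,"tz":0,"ax":0,"ay":0,"az":0},{"gripper":0,"tx":0,"ty":0,"tz":0,"ax":0,"ay":0,"az":0}])

```text
t: 16.1
eef_pos: [0.6266, -0.0538, 0.2779]
ee_rot: [2.951, 1.57, -1.385]
force: [0.6, 0.4, 0.4]
width: 0.0002
```

play_rows(steps=[{"gripper":0,"tx":0.04,"ty":0,"tz":0,"ax":0,"ay":0,"az":0},{"gripper":0,"tx":0,"ty":0,"tz":0,"ax":0,"ay":0,"az":0}])

```text
t: 16.27
eef_pos: [0.6266, -0.0538, 0.2769]
ee_rot: [2.982, 1.57, -1.354]
force: [-1.1, -0.3, 0.5]
width: -0.0001
```

play_rows(steps=[{"gripper":0,"tx":0.04,"ty":0,"tz":0,"ax":0,"ay":0,"az":0},{"gripper":0,"tx":0,"ty":0,"tz":0,"ax":0,"ay":0,"az":0}])

```text
t: 16.43
eef_pos: [0.6266, -0.0538, 0.2759]
ee_rot: [2.96, 1.57, -1.376]
force: [0.1, -0.9, -0.6]
width: 0.0005
```

play_rows(steps=[{"gripper":0,"tx":0.04,"ty":0,"tz":0,"ax":0,"ay":0,"az":0},{"gripper":0,"tx":0,"ty":0,"tz":0,"ax":0,"ay":0,"az":0}])

```text
t: 16.6
eef_pos: [0.6266, -0.0537, 0.2749]
ee_rot: [3.015, 1.57, -1.321]
force: [0.5, -0.6, 1.2]
width: 0.0003
```

play_rows(steps=[{"gripper":0,"tx":0.04,"ty":0,"tz":0,"ax":0,"ay":0,"az":0},{"gripper":0,"tx":0,"ty":0,"tz":0,"ax":0,"ay":0,"az":0}])

```text
t: 16.77
eef_pos: [0.6266, -0.0538, 0.2739]
ee_rot: [2.957, 1.57, -1.379]
force: [-0.7, -0.4, 0.1]
width: 0.0006
```

play_rows(steps=[{"gripper":0,"tx":0.04,"ty":0,"tz":0,"ax":0,"ay":0,"az":0},{"gripper":0,"tx":0,"ty":0,"tz":0,"ax":0,"ay":0,"az":0}])

```text
t: 16.93
eef_pos: [0.6266, -0.0538, 0.2736]
ee_rot: [-3.07, 1.569, -1.122]
force: [-1.1, 0.9, 4.0]
width: 0.0003
```

play_rows(steps=[{"gripper":0,"tx":0.03,"ty":0,"tz":0,"ax":0,"ay":0,"az":0},{"gripper":0,"tx":0,"ty":0,"tz":0,"ax":0,"ay":0,"az":0}])

```text
t: 17.1
eef_pos: [0.6267, -0.0538, 0.2734]
ee_rot: [-2.845, 1.569, -0.897]
force: [-3.4, 1.4, 7.2]
width: 0.0006
```

play_rows(steps=[{"gripper":0,"tx":0.03,"ty":0,"tz":0,"ax":0,"ay":0,"az":0},{"gripper":0,"tx":0,"ty":0,"tz":0,"ax":0,"ay":0,"az":0}])

```text
t: 17.27
eef_pos: [0.6267, -0.0538, 0.2731]
ee_rot: [-2.754, 1.569, -0.806]
force: [-4.7, 1.6, 10.4]
width: 0.0003
```

play_rows(steps=[{"gripper":0,"tx":0.03,"ty":0,"tz":0,"ax":0,"ay":0,"az":0},{"gripper":0,"tx":0,"ty":0,"tz":0,"ax":0,"ay":0,"az":0}])

```text
t: 17.43
eef_pos: [0.6266, -0.0538, 0.2728]
ee_rot: [-2.701, 1.569, -0.754]
force: [-4.8, 1.4, 14.1]
width: 0.0003
```

play_rows(steps=[{"gripper":0,"tx":0.03,"ty":0,"tz":0,"ax":0,"ay":0,"az":0},{"gripper":0,"tx":0,"ty":0,"tz":0,"ax":0,"ay":0,"az":0}])

```text
t: 17.6
eef_pos: [0.6267, -0.0538, 0.2725]
ee_rot: [-2.636, 1.568, -0.688]
force: [-6.7, 2.1, 17.5]
width: 0.0005
```

play_rows(steps=[{"gripper":0,"tx":0.02,"ty":0,"tz":0,"ax":0,"ay":0,"az":0},{"gripper":0,"tx":0,"ty":0,"tz":0,"ax":0,"ay":0,"az":0},{"gripper":0,"tx":0,"ty":0,"tz":0,"ax":0,"ay":0,"az":0}])

```text
t: 17.85
eef_pos: [0.6266, -0.0538, 0.2723]
ee_rot: [-2.582, 1.568, -0.634]
force: [-7.8, 2.4, 18.7]
width: 0.0002
```

```bash
python3 - <<'E'
from h import *
s=telemetry.get_state(); print(inV(tip()),s['force'])
E
```

```text
[ 3.65621521e-02 -2.24833152e-05  9.43132672e-02] [-7.78385927  2.3515623  18.69217398]
```

play_rows(steps=[{"gripper":0,"tx":-0.15,"ty":0,"tz":0,"ax":0,"ay":0,"az":0},{"gripper":0,"tx":-0.95,"ty":0,"tz":0,"ax":0,"ay":0,"az":0},{"gripper":0,"tx":-0.95,"ty":0,"tz":0,"ax":0,"ay":0,"az":0},{"gripper":0,"tx":0,"ty":0.97,"tz":0,"ax":0,"ay":0,"az":0},{"gripper":0,"tx":0,"ty":0.97,"tz":0,"ax":0,"ay":0,"az":0},{"gripper":0,"tx":0,"ty":0.97,"tz":0,"ax":0,"ay":0,"az":0},{"gripper":0,"tx":0,"ty":0,"tz":0,"ax":0,"ay":0,"az":0},{"gripper":0,"tx":0,"ty":0,"tz":0,"ax":0,"ay":0,"az":0},{"gripper":0,"tx":0,"ty":0,"tz":0,"ax":0,"ay":0,"az":0}])

```text
t: 18.6
eef_pos: [0.5594, -0.0804, 0.3212]
ee_rot: [-2.543, 1.569, -0.596]
force: [-1.0, 0.9, -0.9]
width: 0.0004
```

```bash
python3 - <<'E'
from h import *
s=telemetry.get_state(); print(inV(tip()),s['force'])
plan(V(-.036,0.000,.102),YAW,0)
E
```

```text
[-3.58518580e-02  1.14149840e-04  1.43219424e-01] [-1.00084065  0.85165397 -0.90860452]
shift units(tool now) [ 1.65  0.   -0.01] turn units [-0.01 -0.01  0.01] tcp [ 0.5595 -0.0808  0.28  ]
```

play_rows(steps=[{"gripper":0,"tx":0.75,"ty":0,"tz":0,"ax":0,"ay":0,"az":0},{"gripper":0,"tx":0.6,"ty":0,"tz":0,"ax":0,"ay":0,"az":0},{"gripper":0,"tx":0.1,"ty":0,"tz":0,"ax":0,"ay":0,"az":0},{"gripper":0,"tx":0.1,"ty":0,"tz":0,"ax":0,"ay":0,"az":0},{"gripper":0,"tx":0,"ty":0,"tz":0,"ax":0,"ay":0,"az":0}])

```text
t: 19.02
eef_pos: [0.5596, -0.0803, 0.2818]
ee_rot: [2.614, 1.569, -1.722]
force: [-0.2, 0.9, 0.5]
width: 0.0005
```

play_rows(steps=[{"gripper":0,"tx":0.04,"ty":0,"tz":0,"ax":0,"ay":0,"az":0},{"gripper":0,"tx":0.04,"ty":0,"tz":0,"ax":0,"ay":0,"az":0},{"gripper":0,"tx":0,"ty":0,"tz":0,"ax":0,"ay":0,"az":0}])

```text
t: 19.27
eef_pos: [0.5592, -0.0804, 0.2805]
ee_rot: [-2.597, 1.569, -0.65]
force: [0.4, -0.4, 0.3]
width: 0.0005
```

play_rows(steps=[{"gripper":0,"tx":0.04,"ty":0,"tz":0,"ax":0,"ay":0,"az":0},{"gripper":0,"tx":0.04,"ty":0,"tz":0,"ax":0,"ay":0,"az":0},{"gripper":0,"tx":0,"ty":0,"tz":0,"ax":0,"ay":0,"az":0}])

```text
t: 19.52
eef_pos: [0.5589, -0.0805, 0.278]
ee_rot: [-3.088, 1.57, -1.141]
force: [-0.5, 0.7, -0.2]
width: 0.0007
```

play_rows(steps=[{"gripper":0,"tx":0.04,"ty":0,"tz":0,"ax":0,"ay":0,"az":0},{"gripper":0,"tx":0,"ty":0,"tz":0,"ax":0,"ay":0,"az":0}])

```text
t: 19.68
eef_pos: [0.5589, -0.0805, 0.2769]
ee_rot: [3.011, 1.57, -1.326]
force: [-0.4, -0.4, 0.8]
width: 0.0003
```

play_rows(steps=[{"gripper":0,"tx":0.04,"ty":0,"tz":0,"ax":0,"ay":0,"az":0},{"gripper":0,"tx":0,"ty":0,"tz":0,"ax":0,"ay":0,"az":0}])

```text
t: 19.85
eef_pos: [0.5589, -0.0805, 0.2759]
ee_rot: [2.978, 1.57, -1.359]
force: [-0.1, -0.2, -0.6]
width: 0.0004
```

play_rows(steps=[{"gripper":0,"tx":0.04,"ty":0,"tz":0,"ax":0,"ay":0,"az":0},{"gripper":0,"tx":0,"ty":0,"tz":0,"ax":0,"ay":0,"az":0}])

```text
t: 20.02
eef_pos: [0.5589, -0.0805, 0.2749]
ee_rot: [2.926, 1.57, -1.41]
force: [0.5, -0.2, 0.7]
width: 0.0005
```

play_rows(steps=[{"gripper":0,"tx":0.04,"ty":0,"tz":0,"ax":0,"ay":0,"az":0},{"gripper":0,"tx":0,"ty":0,"tz":0,"ax":0,"ay":0,"az":0}])

```text
t: 20.18
eef_pos: [0.5589, -0.0806, 0.2741]
ee_rot: [2.926, 1.57, -1.41]
force: [-1.6, -0.9, 1.9]
width: 0.0005
```

play_rows(steps=[{"gripper":0,"tx":0.04,"ty":0,"tz":0,"ax":0,"ay":0,"az":0},{"gripper":0,"tx":0,"ty":0,"tz":0,"ax":0,"ay":0,"az":0}])

```text
t: 20.35
eef_pos: [0.5587, -0.0807, 0.2735]
ee_rot: [2.684, 1.569, -1.652]
force: [-2.6, 0.7, 6.0]
width: 0.0
```

play_rows(steps=[{"gripper":0,"tx":0.03,"ty":0,"tz":0,"ax":0,"ay":0,"az":0},{"gripper":0,"tx":0,"ty":0,"tz":0,"ax":0,"ay":0,"az":0}])

```text
t: 20.52
eef_pos: [0.5587, -0.0807, 0.2731]
ee_rot: [2.778, 1.569, -1.558]
force: [-3.8, 0.7, 8.8]
width: 0.0007
```

play_rows(steps=[{"gripper":0,"tx":0.03,"ty":0,"tz":0,"ax":0,"ay":0,"az":0},{"gripper":0,"tx":0,"ty":0,"tz":0,"ax":0,"ay":0,"az":0}])

```text
t: 20.68
eef_pos: [0.5586, -0.0807, 0.2729]
ee_rot: [2.824, 1.569, -1.512]
force: [-5.9, 0.3, 13.5]
width: 0.0004
```

play_rows(steps=[{"gripper":0,"tx":0.03,"ty":0,"tz":0,"ax":0,"ay":0,"az":0},{"gripper":0,"tx":0,"ty":0,"tz":0,"ax":0,"ay":0,"az":0}])

```text
t: 20.85
eef_pos: [0.5585, -0.0808, 0.2726]
ee_rot: [2.901, 1.569, -1.434]
force: [-8.4, 0.4, 17.6]
width: 0.0003
```

play_rows(steps=[{"gripper":0,"tx":0.03,"ty":0,"tz":0,"ax":0,"ay":0,"az":0},{"gripper":0,"tx":0,"ty":0,"tz":0,"ax":0,"ay":0,"az":0}])

```text
t: 21.02
eef_pos: [0.5585, -0.0808, 0.2723]
ee_rot: [2.963, 1.569, -1.373]
force: [-9.6, 0.9, 21.2]
width: 0.0005
```

play_rows(steps=[{"gripper":0,"tx":-0.15,"ty":0,"tz":0,"ax":0,"ay":0,"az":0},{"gripper":0,"tx":-0.95,"ty":0,"tz":0,"ax":0,"ay":0,"az":0},{"gripper":0,"tx":-0.95,"ty":0,"tz":0,"ax":0,"ay":0,"az":0},{"gripper":0,"tx":0,"ty":-0.97,"tz":0,"ax":0,"ay":0,"az":0},{"gripper":0,"tx":0,"ty":-0.97,"tz":0,"ax":0,"ay":0,"az":0},{"gripper":0,"tx":0,"ty":-0.97,"tz":0,"ax":0,"ay":0,"az":0},{"gripper":0,"tx":0,"ty":0,"tz":0,"ax":0,"ay":0,"az":0},{"gripper":0,"tx":0,"ty":0,"tz":0,"ax":0,"ay":0,"az":0},{"gripper":0,"tx":0,"ty":0,"tz":0,"ax":0,"ay":0,"az":0}])

```text
t: 21.77
eef_pos: [0.6262, -0.0538, 0.3206]
ee_rot: [2.108, 1.569, -2.228]
force: [-0.6, 0.2, 0.0]
width: 0.0005
```

```bash
python3 - <<'E'
from h import *
s=telemetry.get_state(); print(inV(tip()),s['force'])
plan(V(.036,0.000,.098),YAW,0)
E
```

```text
[0.03573859 0.00043304 0.14264504] [-0.64234458  0.2473286   0.01021484]
shift units(tool now) [ 1.79 -0.   -0.02] turn units [-0.01 -0.01 -0.01] tcp [ 0.6265 -0.0542  0.276 ]
```

play_rows(steps=[{"gripper":0,"tx":0.75,"ty":0,"tz":0,"ax":0,"ay":0,"az":0},{"gripper":0,"tx":0.6,"ty":0,"tz":0,"ax":0,"ay":0,"az":0},{"gripper":0,"tx":0.1,"ty":0,"tz":0,"ax":0,"ay":0,"az":0},{"gripper":0,"tx":0.1,"ty":0,"tz":0,"ax":0,"ay":0,"az":0},{"gripper":0,"tx":0.1,"ty":0,"tz":0,"ax":0,"ay":0,"az":0},{"gripper":0,"tx":0.06,"ty":0,"tz":0,"ax":0,"ay":0,"az":0},{"gripper":0,"tx":0,"ty":0,"tz":0,"ax":0,"ay":0,"az":0},{"gripper":0,"tx":0,"ty":0,"tz":0,"ax":0,"ay":0,"az":0}])

```text
t: 22.43
eef_pos: [0.6267, -0.0538, 0.2792]
ee_rot: [-2.546, 1.569, -0.599]
force: [-1.2, 0.1, -0.5]
width: 0.0007
```

play_rows(steps=[{"gripper":0,"tx":0.06,"ty":0,"tz":0,"ax":0,"ay":0,"az":0},{"gripper":0,"tx":0,"ty":0,"tz":0,"ax":0,"ay":0,"az":0},{"gripper":0,"tx":0,"ty":0,"tz":0,"ax":0,"ay":0,"az":0}])

```text
t: 22.68
eef_pos: [0.6266, -0.0537, 0.2771]
ee_rot: [-3.088, 1.57, -1.141]
force: [0.6, 0.2, 0.5]
width: 0.0002
```

play_rows(steps=[{"gripper":0,"tx":0.06,"ty":0,"tz":0,"ax":0,"ay":0,"az":0},{"gripper":0,"tx":0,"ty":0,"tz":0,"ax":0,"ay":0,"az":0}])

```text
t: 22.85
eef_pos: [0.6265, -0.0538, 0.2754]
ee_rot: [2.975, 1.57, -1.361]
force: [0.7, 0.1, -0.3]
width: 0.0003
```

play_rows(steps=[{"gripper":0,"tx":0.03,"ty":0,"tz":0,"ax":0,"ay":0,"az":0},{"gripper":0,"tx":0,"ty":0,"tz":0,"ax":0,"ay":0,"az":0}])

```text
t: 23.02
eef_pos: [0.6266, -0.0538, 0.2746]
ee_rot: [2.882, 1.57, -1.454]
force: [-1.0, 0.1, -0.2]
width: 0.0004
```

play_rows(steps=[{"gripper":0,"tx":0.03,"ty":0,"tz":0,"ax":0,"ay":0,"az":0},{"gripper":0,"tx":0.03,"ty":0,"tz":0,"ax":0,"ay":0,"az":0},{"gripper":0,"tx":0,"ty":0,"tz":0,"ax":0,"ay":0,"az":0}])

```text
t: 23.27
eef_pos: [0.6266, -0.0538, 0.2732]
ee_rot: [3.072, 1.57, -1.264]
force: [1.3, 0.5, -0.2]
width: 0.0002
```

play_rows(steps=[{"gripper":0,"tx":0.03,"ty":0,"tz":0,"ax":0,"ay":0,"az":0},{"gripper":0,"tx":0.03,"ty":0,"tz":0,"ax":0,"ay":0,"az":0},{"gripper":0,"tx":0,"ty":0,"tz":0,"ax":0,"ay":0,"az":0}])

```text
t: 23.52
eef_pos: [0.6267, -0.0538, 0.2729]
ee_rot: [-2.793, 1.569, -0.846]
force: [-3.2, 1.1, 7.3]
width: 0.0006
```

play_rows(steps=[{"gripper":0,"tx":0.03,"ty":0,"tz":0,"ax":0,"ay":0,"az":0},{"gripper":0,"tx":0,"ty":0,"tz":0,"ax":0,"ay":0,"az":0}])

```text
t: 23.68
eef_pos: [0.6267, -0.0537, 0.2728]
ee_rot: [-2.63, 1.569, -0.682]
force: [-4.7, 0.8, 11.5]
width: 0.0
```

Stiff (steep) now: it is on the parallels.

play_rows(steps=[{"gripper":0,"tx":0.03,"ty":0,"tz":0,"ax":0,"ay":0,"az":0},{"gripper":0,"tx":0,"ty":0,"tz":0,"ax":0,"ay":0,"az":0}])

```text
t: 23.85
eef_pos: [0.6268, -0.0537, 0.2726]
ee_rot: [-2.501, 1.568, -0.553]
force: [-4.9, 2.1, 15.3]
width: 0.0006
```

play_rows(steps=[{"gripper":0,"tx":0.03,"ty":0,"tz":0,"ax":0,"ay":0,"az":0},{"gripper":0,"tx":0,"ty":0,"tz":0,"ax":0,"ay":0,"az":0}])

```text
t: 24.02
eef_pos: [0.6268, -0.0537, 0.2723]
ee_rot: [-2.451, 1.568, -0.503]
force: [-7.0, 2.2, 18.5]
width: 0.0007
```

play_rows(steps=[{"gripper":0,"tx":0.02,"ty":0,"tz":0,"ax":0,"ay":0,"az":0},{"gripper":0,"tx":0,"ty":0,"tz":0,"ax":0,"ay":0,"az":0}])

```text
t: 24.18
eef_pos: [0.6269, -0.0537, 0.2722]
ee_rot: [-2.41, 1.568, -0.462]
force: [-7.6, 1.9, 20.8]
width: 0.0005
```

Now near again (second time).

play_rows(steps=[{"gripper":0,"tx":-0.15,"ty":0,"tz":0,"ax":0,"ay":0,"az":0},{"gripper":0,"tx":-0.95,"ty":0,"tz":0,"ax":0,"ay":0,"az":0},{"gripper":0,"tx":-0.95,"ty":0,"tz":0,"ax":0,"ay":0,"az":0},{"gripper":0,"tx":0,"ty":0.97,"tz":0,"ax":0,"ay":0,"az":0},{"gripper":0,"tx":0,"ty":0.97,"tz":0,"ax":0,"ay":0,"az":0},{"gripper":0,"tx":0,"ty":0.97,"tz":0,"ax":0,"ay":0,"az":0},{"gripper":0,"tx":0,"ty":0,"tz":0,"ax":0,"ay":0,"az":0},{"gripper":0,"tx":0,"ty":0,"tz":0,"ax":0,"ay":0,"az":0},{"gripper":0,"tx":0,"ty":0,"tz":0,"ax":0,"ay":0,"az":0}])

```text
t: 24.93
eef_pos: [0.5593, -0.0804, 0.3207]
ee_rot: [-2.557, 1.569, -0.61]
force: [0.3, 0.0, -0.2]
width: 0.0002
```

play_rows(steps=[{"gripper":0,"tx":0.75,"ty":0,"tz":0,"ax":0,"ay":0,"az":0},{"gripper":0,"tx":0.6,"ty":0,"tz":0,"ax":0,"ay":0,"az":0},{"gripper":0,"tx":0.1,"ty":0,"tz":0,"ax":0,"ay":0,"az":0},{"gripper":0,"tx":0.1,"ty":0,"tz":0,"ax":0,"ay":0,"az":0},{"gripper":0,"tx":0.1,"ty":0,"tz":0,"ax":0,"ay":0,"az":0},{"gripper":0,"tx":0.06,"ty":0,"tz":0,"ax":0,"ay":0,"az":0},{"gripper":0,"tx":0,"ty":0,"tz":0,"ax":0,"ay":0,"az":0},{"gripper":0,"tx":0,"ty":0,"tz":0,"ax":0,"ay":0,"az":0}])

```text
t: 25.6
eef_pos: [0.5592, -0.0804, 0.278]
ee_rot: [-2.69, 1.569, -0.743]
force: [-0.0, 0.5, -0.2]
width: 0.0005
```

```bash
python3 - <<'E'
from h import *
s=telemetry.get_state(); print(inV(tip()),s['force'])
E
```

```text
[-0.03608422  0.00018024  0.10002632] [-0.00750066  0.53722649 -0.15848022]
```

play_rows(steps=[{"gripper":0,"tx":0.06,"ty":0,"tz":0,"ax":0,"ay":0,"az":0},{"gripper":0,"tx":0.06,"ty":0,"tz":0,"ax":0,"ay":0,"az":0},{"gripper":0,"tx":0,"ty":0,"tz":0,"ax":0,"ay":0,"az":0}])

```text
t: 25.85
eef_pos: [0.5589, -0.0805, 0.2745]
ee_rot: [-3.076, 1.57, -1.129]
force: [0.2, -1.2, -0.2]
width: 0.0007
```

play_rows(steps=[{"gripper":0,"tx":0.04,"ty":0,"tz":0,"ax":0,"ay":0,"az":0},{"gripper":0,"tx":0.04,"ty":0,"tz":0,"ax":0,"ay":0,"az":0},{"gripper":0,"tx":0,"ty":0,"tz":0,"ax":0,"ay":0,"az":0}])

```text
t: 26.1
eef_pos: [0.5589, -0.0806, 0.273]
ee_rot: [3.112, 1.569, -1.224]
force: [-3.2, -0.3, 5.4]
width: 0.0005
```

play_rows(steps=[{"gripper":0,"tx":0.03,"ty":0,"tz":0,"ax":0,"ay":0,"az":0},{"gripper":0,"tx":0,"ty":0,"tz":0,"ax":0,"ay":0,"az":0}])

```text
t: 26.27
eef_pos: [0.5589, -0.0806, 0.2729]
ee_rot: [-3.078, 1.569, -1.13]
force: [-4.0, 1.4, 10.8]
width: 0.0007
```

play_rows(steps=[{"gripper":0,"tx":0.03,"ty":0,"tz":0,"ax":0,"ay":0,"az":0},{"gripper":0,"tx":0,"ty":0,"tz":0,"ax":0,"ay":0,"az":0}])

```text
t: 26.43
eef_pos: [0.5588, -0.0806, 0.2727]
ee_rot: [-3.013, 1.569, -1.065]
force: [-5.4, 0.9, 15.4]
width: 0.0002
```

play_rows(steps=[{"gripper":0,"tx":0.03,"ty":0,"tz":0,"ax":0,"ay":0,"az":0},{"gripper":0,"tx":0,"ty":0,"tz":0,"ax":0,"ay":0,"az":0}])

```text
t: 26.6
eef_pos: [0.5588, -0.0807, 0.2725]
ee_rot: [-2.975, 1.569, -1.027]
force: [-7.7, 2.2, 18.6]
width: 0.0004
```

play_rows(steps=[{"gripper":0,"tx":0.02,"ty":0,"tz":0,"ax":0,"ay":0,"az":0},{"gripper":0,"tx":0,"ty":0,"tz":0,"ax":0,"ay":0,"az":0}])

```text
t: 26.77
eef_pos: [0.5587, -0.0807, 0.2723]
ee_rot: [-2.908, 1.569, -0.96]
force: [-8.9, 1.7, 22.0]
width: 0.0006
```

play_rows(steps=[{"gripper":0,"tx":-0.15,"ty":0,"tz":0,"ax":0,"ay":0,"az":0},{"gripper":0,"tx":-0.95,"ty":0,"tz":0,"ax":0,"ay":0,"az":0},{"gripper":0,"tx":-0.95,"ty":0,"tz":0,"ax":0,"ay":0,"az":0},{"gripper":0,"tx":-1,"ty":0,"tz":0,"ax":0,"ay":0,"az":0},{"gripper":0,"tx":-1,"ty":-0.9,"tz":0,"ax":0,"ay":0,"az":0},{"gripper":0,"tx":0,"ty":-0.9,"tz":0,"ax":0,"ay":0,"az":0},{"gripper":0,"tx":0,"ty":0,"tz":0,"ax":0,"ay":0,"az":0},{"gripper":0,"tx":0,"ty":0,"tz":0,"ax":0,"ay":0,"az":0}])

```text
t: 27.43
eef_pos: [0.6013, -0.0635, 0.3708]
ee_rot: [-3.139, 1.57, -1.192]
force: [-0.1, -0.5, -0.1]
width: 0.0006
```

```bash
python3 - <<'E'
from h import *
s=telemetry.get_state(); print(inV(tip()),s['force'])
im=optics.grab_frame('wrist'); crop('w',im,210,70,420,280,3,'pics/w9.png')
im=optics.grab_frame('scene'); crop('scene',im,290,225,390,300,8,'pics/s9.png')
E
```

```text
[0.00914662 0.00050802 0.19277031] [-0.11623967 -0.46872862 -0.13983461]
```

View pics/w9.png

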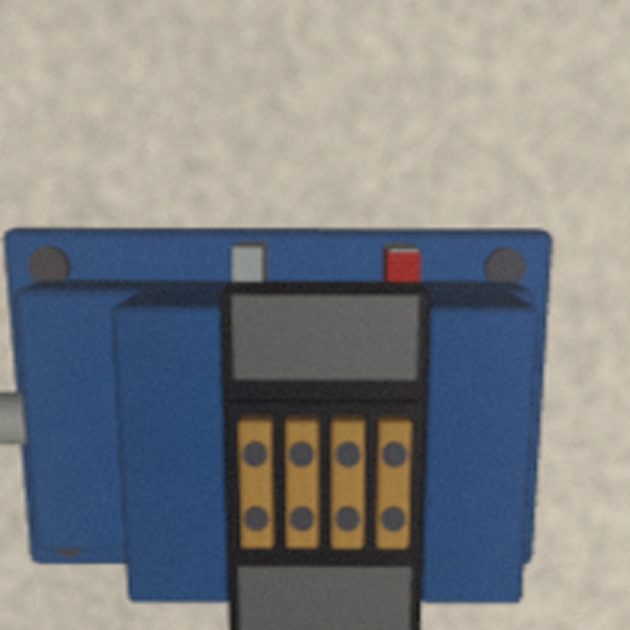

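View pics/s9.png

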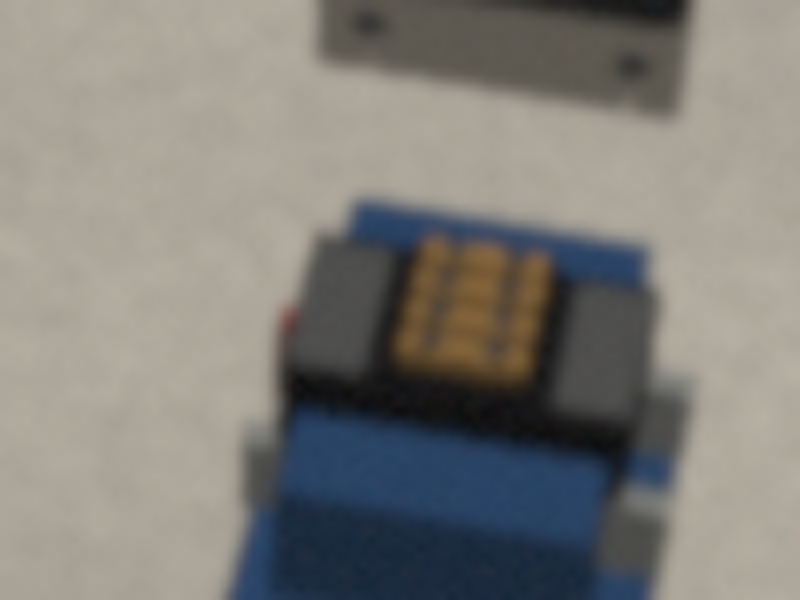

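```bash
python3 - <<'E'
from h import *
plan(V(-.11,.023,.20),YAW,np.radians(10))
E
```

```text
shift units(tool now) [-0.19  5.96  0.89] turn units [-0.01 -0.01 -1.68] tcp [ 0.4535 -0.098   0.3753]
```

play_rows(steps=[{"gripper":0,"tx":-0.03,"ty":0.99,"tz":0.15,"ax":0,"ay":0,"az":0},{"gripper":0,"tx":-0.03,"ty":0.99,"tz":0.15,"ax":0,"ay":0,"az":0},{"gripper":0,"tx":-0.03,"ty":0.99,"tz":0.15,"ax":0,"ay":0,"az":0},{"gripper":0,"tx":-0.03,"ty":0.99,"tz":0.15,"ax":0,"ay":0,"az":0},{"gripper":0,"tx":-0.03,"ty":0.99,"tz":0.15,"ax":0,"ay":0,"az":0},{"gripper":0,"tx":-0.03,"ty":0.99,"tz":0.15,"ax":0,"ay":0,"az":0},{"gripper":0,"tx":0,"ty":0,"tz":0,"ax":0,"ay":0,"az":-0.84},{"gripper":0,"tx":0,"ty":0,"tz":0,"ax":0,"ay":0,"az":-0.84},{"gripper":0,"tx":0,"ty":0,"tz":0,"ax":0,"ay":0,"az":0},{"gripper":0,"tx":0,"ty":0,"tz":0,"ax":0,"ay":0,"az":0}])

```text
t: 28.37
eef_pos: [0.4533, -0.098, 0.3758]
ee_rot: [-1.577, 1.397, 0.369]
force: [0.4, -0.1, -0.4]
width: 0.0006
```

```bash
python3 - <<'E'
from h import *
print(inV(tip()))
plan(V(-.09,.023,.052),YAW,np.radians(10))
E
```

```text
[-0.11027803  0.02283788  0.20045981]
shift units(tool now) [5.99 0.23 0.  ] turn units [-0.01 -0.01 -0.  ] tcp [ 0.4721 -0.0906  0.2273]
```

play_rows(steps=[{"gripper":0,"tx":0.95,"ty":0.05,"tz":0,"ax":0,"ay":0,"az":0},{"gripper":0,"tx":0.95,"ty":0.05,"tz":0,"ax":0,"ay":0,"az":0},{"gripper":0,"tx":0.95,"ty":0.05,"tz":0,"ax":0,"ay":0,"az":0},{"gripper":0,"tx":0.95,"ty":0.05,"tz":0,"ax":0,"ay":0,"az":0},{"gripper":0,"tx":0.95,"ty":0.03,"tz":0,"ax":0,"ay":0,"az":0},{"gripper":0,"tx":0.8,"ty":0,"tz":0,"ax":0,"ay":0,"az":0},{"gripper":0,"tx":0.42,"ty":0,"tz":0,"ax":0,"ay":0,"az":0},{"gripper":0,"tx":0,"ty":0,"tz":0,"ax":0,"ay":0,"az":0},{"gripper":0,"tx":0,"ty":0,"tz":0,"ax":0,"ay":0,"az":0},{"gripper":0,"tx":0,"ty":0,"tz":0,"ax":0,"ay":0,"az":0}])

```text
t: 29.2
eef_pos: [0.4739, -0.0901, 0.2279]
ee_rot: [-1.578, 1.396, 0.37]
force: [0.1, 0.0, -0.2]
width: 0.0004
```

```bash
python3 - <<'E'
from h import *
print(inV(tip()), telemetry.get_state()['force'])
plan(V(-.068,.023,.052),YAW,np.radians(10))
E
```

```text
[-0.0881423   0.02266326  0.05260148] [ 0.12253439  0.00896223 -0.21873362]
shift units(tool now) [ 0.16 -0.79  0.  ] turn units [-0.   -0.01  0.  ] tcp [ 0.4926 -0.0825  0.2273]
```

play_rows(steps=[{"gripper":0,"tx":0.04,"ty":-0.26,"tz":0,"ax":0,"ay":0,"az":0},{"gripper":0,"tx":0.04,"ty":-0.26,"tz":0,"ax":0,"ay":0,"az":0},{"gripper":0,"tx":0.04,"ty":-0.24,"tz":0,"ax":0,"ay":0,"az":0},{"gripper":0,"tx":0,"ty":0,"tz":0,"ax":0,"ay":0,"az":0},{"gripper":0,"tx":0,"ty":0,"tz":0,"ax":0,"ay":0,"az":0}])

```text
t: 29.62
eef_pos: [0.4918, -0.0829, 0.2282]
ee_rot: [-1.578, 1.394, 0.37]
force: [-0.7, 0.3, -0.4]
width: -0.0002
```

play_rows(steps=[{"gripper":0,"tx":0.005,"ty":-0.04,"tz":0,"ax":0,"ay":0,"az":0},{"gripper":0,"tx":0.005,"ty":-0.04,"tz":0,"ax":0,"ay":0,"az":0},{"gripper":0,"tx":0,"ty":0,"tz":0,"ax":0,"ay":0,"az":0}])

```text
t: 29.87
eef_pos: [0.4932, -0.0823, 0.2281]
ee_rot: [-1.577, 1.395, 0.37]
force: [0.0, 0.1, 0.1]
width: 0.0004
```

play_rows(steps=[{"gripper":0,"tx":0.005,"ty":-0.04,"tz":0,"ax":0,"ay":0,"az":0},{"gripper":0,"tx":0,"ty":0,"tz":0,"ax":0,"ay":0,"az":0}])

```text
t: 30.03
eef_pos: [0.4942, -0.082, 0.2282]
ee_rot: [-1.577, 1.395, 0.37]
force: [0.4, 0.8, 0.5]
width: 0.0005
```

play_rows(steps=[{"gripper":0,"tx":0.005,"ty":-0.04,"tz":0,"ax":0,"ay":0,"az":0},{"gripper":0,"tx":0,"ty":0,"tz":0,"ax":0,"ay":0,"az":0}])

```text
t: 30.2
eef_pos: [0.4952, -0.0816, 0.2282]
ee_rot: [-1.577, 1.395, 0.37]
force: [0.6, -0.8, -0.1]
width: 0.0005
```

play_rows(steps=[{"gripper":0,"tx":0.005,"ty":-0.04,"tz":0,"ax":0,"ay":0,"az":0},{"gripper":0,"tx":0,"ty":0,"tz":0,"ax":0,"ay":0,"az":0}])

```text
t: 30.37
eef_pos: [0.4962, -0.0812, 0.2282]
ee_rot: [-1.577, 1.395, 0.37]
force: [-0.2, 0.0, -0.6]
width: 0.0002
```

play_rows(steps=[{"gripper":0,"tx":0.005,"ty":-0.03,"tz":0,"ax":0,"ay":0,"az":0},{"gripper":0,"tx":0,"ty":0,"tz":0,"ax":0,"ay":0,"az":0}])

```text
t: 30.53
eef_pos: [0.4968, -0.0809, 0.2282]
ee_rot: [-1.577, 1.395, 0.37]
force: [0.0, -0.0, -0.6]
width: 0.0002
```

play_rows(steps=[{"gripper":0,"tx":0.005,"ty":-0.02,"tz":0,"ax":0,"ay":0,"az":0},{"gripper":0,"tx":0,"ty":0,"tz":0,"ax":0,"ay":0,"az":0}])

```text
t: 30.7
eef_pos: [0.497, -0.0808, 0.2281]
ee_rot: [-1.576, 1.395, 0.371]
force: [-0.9, -0.4, 0.8]
width: 0.0006
```

play_rows(steps=[{"gripper":0,"tx":0.005,"ty":-0.02,"tz":0,"ax":0,"ay":0,"az":0},{"gripper":0,"tx":0,"ty":0,"tz":0,"ax":0,"ay":0,"az":0}])

```text
t: 30.87
eef_pos: [0.4973, -0.0807, 0.228]
ee_rot: [-1.576, 1.396, 0.371]
force: [-2.2, -1.7, 2.3]
width: 0.0007
```

play_rows(steps=[{"gripper":0,"tx":0.003,"ty":-0.02,"tz":0,"ax":0,"ay":0,"az":0},{"gripper":0,"tx":0,"ty":0,"tz":0,"ax":0,"ay":0,"az":0}])

```text
t: 31.03
eef_pos: [0.4975, -0.0806, 0.2279]
ee_rot: [-1.575, 1.397, 0.372]
force: [-4.5, -2.2, 3.2]
width: 0.0001
```

play_rows(steps=[{"gripper":0,"tx":0.003,"ty":-0.02,"tz":0,"ax":0,"ay":0,"az":0},{"gripper":0,"tx":0,"ty":0,"tz":0,"ax":0,"ay":0,"az":0},{"gripper":0,"tx":0,"ty":0,"tz":0,"ax":0,"ay":0,"az":0}])

```text
t: 31.28
eef_pos: [0.4977, -0.0806, 0.2279]
ee_rot: [-1.574, 1.397, 0.372]
force: [-5.8, -3.1, 4.0]
width: 0.0001
```

```bash
python3 - <<'E'
from h import *
s=telemetry.get_state(); print(inV(tip()), s['force'],s['force']@VX)
E
```

```text
[-0.062668    0.02279331  0.05255919] [-5.82283477 -3.14134745  4.029725  ] -6.570341976293007
```

play_rows(steps=[{"gripper":0,"tx":-0.02,"ty":0.1,"tz":0,"ax":0,"ay":0,"az":0},{"gripper":0,"tx":-0.1,"ty":0.6,"tz":0,"ax":0,"ay":0,"az":0},{"gripper":0,"tx":-0.1,"ty":0.6,"tz":0,"ax":0,"ay":0,"az":0},{"gripper":0,"tx":-0.98,"ty":0,"tz":0,"ax":0,"ay":0,"az":0},{"gripper":0,"tx":-0.98,"ty":0,"tz":0,"ax":0,"ay":0,"az":0},{"gripper":0,"tx":-0.98,"ty":0,"tz":0,"ax":0,"ay":0,"az":0},{"gripper":0,"tx":-0.98,"ty":0,"tz":0,"ax":0,"ay":0,"az":0},{"gripper":0,"tx":-0.98,"ty":0,"tz":0,"ax":0,"ay":0,"az":0},{"gripper":0,"tx":0,"ty":0,"tz":0,"ax":0,"ay":0,"az":0},{"gripper":0,"tx":0,"ty":0,"tz":0,"ax":0,"ay":0,"az":0}])

```text
t: 32.12
eef_pos: [0.4485, -0.0999, 0.3503]
ee_rot: [-1.582, 1.39, 0.365]
force: [-0.2, -0.5, -0.6]
width: 0.0006
```

```bash
python3 - <<'E'
from h import *
s=telemetry.get_state(); print(inV(tip()), s['force'])
im=optics.grab_frame('wrist'); crop('w',im,170,180,430,300,3,'pics/w10.png')
im=optics.grab_frame('scene'); crop('scene',im,290,225,390,300,8,'pics/s10.png')
E
```

```text
[-0.11418206  0.02265023  0.17517357] [-0.2077116  -0.45579298 -0.62919063]
```

View pics/w10.png

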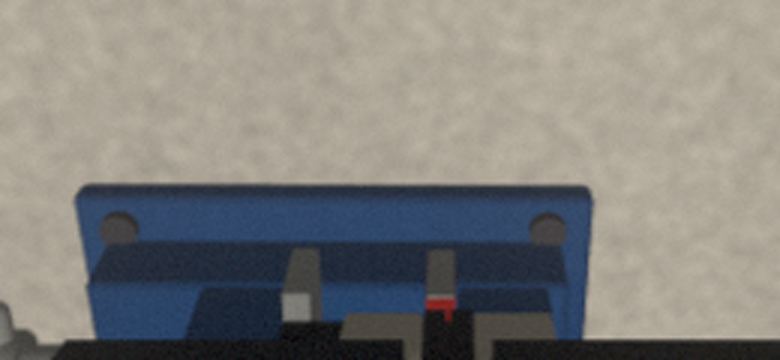

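View pics/s10.png

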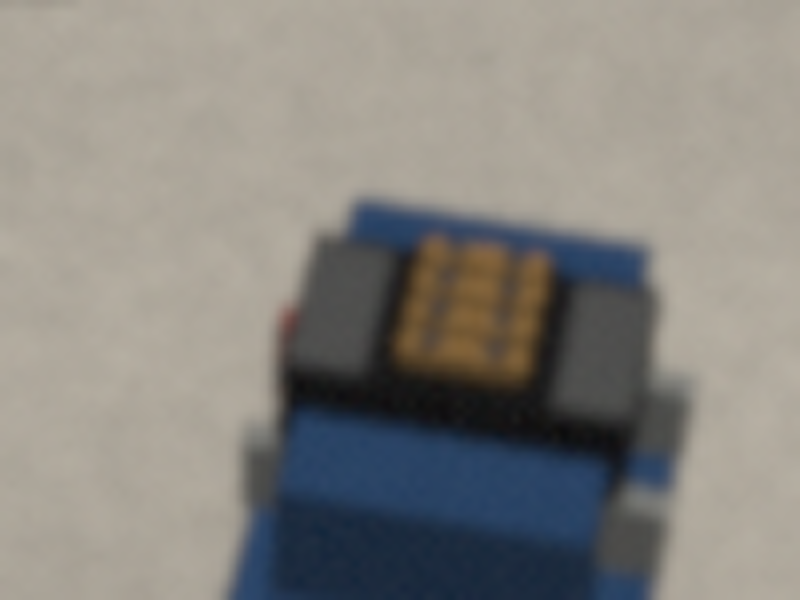

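```bash
python3 -c "
from station import job_done; print(job_done())"
```

```text
the job is handed in; nothing more can be done
None
```

The job is done and handed in at about 32 s of the 67 s; the hand-in reports no verdict.

- **Parallel:** I pushed the red-ended parallel in about 23 mm with the fingertips while the block was still up. In the pictures its ends are now even with the plain one's, to about 1 mm.
- **Block:** After an initial ~6 N push to bring its high near end down, I pressed the pads far, near, far, near, to about 20–24 N each, never near the terminals. On the second round the force rose steeply on both pads, at nearly the same height (0.3 mm apart or less). The block looks level and stayed so with the hand off.
- **Last check:** I leaned on the red end with about 6.6 N, above the suggested 4 N but well under the 16 N limit. The force kept rising while the tip moved only about 0.6 mm after contact, and afterwards the pictures looked the same as before. The hand is now clear of everything.

I could not measure how hard the block presses on each parallel; that it is tight is inferred from the steep force rise and the held push. I did not check the bystanders in the final pictures, but the arm stayed clear of them. No check failed or disagreed.

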